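Extend the counter rail and hang the caddies

ROBOT

A 6-joint arm with a two-finger parallel gripper is mounted at the origin on the work surface. World frame = base frame: x ahead of the robot, y to its left, z up, the work surface at z = 0. Lengths are in mm, angles in degrees, forces in N, time in s.
With the tool pointing down it reaches from about 300 to 850 mm from the base axis. Payload 4.2 kg.
Tool frame: the origin (TCP) lies at the very end of the fingers, on their centre line; the grasp point (between the pads) lies 19 mm behind it; z points along the fingers, y is the line along which they close (so a half turn about z gives the same grasp; the last joint's range is limited). The gripper opens to 91 mm and grips with 3 to 60 N. Pads are 32 mm wide; open, the fingers measure 118 mm over their backs; the gripper's body (76 mm by 178 mm) begins 60 mm behind the grasp point.
Start: joints at [65.661, 18.312, 89.639, -0, 72.044, -1.146], TCP at [226.459, 528.545, 213.976] pointing down, gripper open.
Joint ranges: [-177.97, 177.97], [-48.28, 115.42], [12.27, 149.76], [-77.06, 257.06], [2.81, 150.46], [-146.56, 146.56]. Speed limits (degrees/s): [147.25, 147.25, 180, 180, 180, 180].

INTERFACE

Orientations are given as [roll, pitch, yaw] about the fixed x, y, z axes, in that order (R = Rz(yaw) Ry(pitch) Rx(roll)).
In Python, from workcell import env, grab_frame gives the robot as it stands. The module is installed in compiled form; this text tells all that it offers.
- The arm moves only by the tool move_arm, never from a script. Its argument "plan" is a list of rows, each an object of numbers: "tx", "ty", "tz": the shift along the tool's x, y, z in cm; "wx", "wy", "wz": the turn, a rotation vector about the tool's x, y, z in rad. In form: [{"tx": .., "ty": .., "tz": .., "wx": .., "wy": .., "wz": ..}, ...]. A call has 1 to 12 rows; each row shifts and turns the commanded pose from where the row before left it, along the tool's axes as they then stand; what a row does not reach is not made up. A row lasts 1/12 s, in which the tool goes at most 41.7 mm and 7.16 degrees, less where a joint would pass 70% of its speed; a pose out of reach is approached as far as the arm can. A call is refused whole if a number of a shift passes 4.17 or a number of a turn 0.125, either way. A call with a gripper value outside its range is refused whole. "gripper" is the finger opening in cm, from 0 to 9.12, set as the call begins (left out, the last holds). The fingers move at their own pace and stop on an object; "force" is the grip in N (left out, the last holds). Time passes only in rows, so rows that do not move let the fingers close. It gives the time, the measured TCP pose, the force, the opening and the grip force at its end, in the units of the state.
- env.state(): the state, without advancing time (a new reading comes with each control period).
- grab_frame(name): name is "scene" or "top" or "wrist"; returns a dict with "color" (480x640x3 uint8, red, green, blue), "vfov" (degrees; the focal length in pixels is half the picture's height over the tangent of half this angle, whatever the lens; pixels are square), "cx", "cy" (the principal point, pixels), "k1" (the pictures are not rectified: a ray, as slopes to the right and down, at radius r is drawn at 1 + k1 r^2 times it, then the intrinsics apply), "view" (4x4, takes a point from world to camera coordinates). Camera axes: x right, y up, looking along -z (the intrinsics and any distortion apply to the point x, -y, -z); pixel columns grow to the right and rows downward; lengths in mm; the calibration is good to about 2 mm. A picture is of the moment at which its call begins. There is no depth.
- env.job_done(): hands the job in; it is judged then, once.
The state is a dict: "time_s": time; "qpos": joint angles; "qvel": joint speeds; "effort": joint torques, N m; "ee_pos": TCP position; "ee_rot": TCP orientation; "force": force on the tool from outside, world axes, zero at the start; "torque": the same for the moment, N m; "gripper_width": finger opening in mm; "gripper_force": force on a finger pad.
Only numpy, scipy, OpenCV 4.12 (cv2) and the standard library are available. Lean on these libraries where they do the work, as an engineer would, in place of code of your own. Each camera call takes 0.05 s, during which the arm holds its last target. There are 200 camera calls.

TASK

Make room on the kitchen rail and hang up the caddies: loosen the orange clamp knob, pull the steel rod right out to its stop, and do the knob up tight again. Then hang every caddy standing on the counter by its hook on the pulled-out rod, side by side, so that they all hang still and straight; hang nothing while the clamp is loose, and don't knock over or shove the other kitchen things.

Things in the scene. Friction and masses are not known exactly. Their poses are not given: they have to be found in the camera images.
- stand: Counter rail, fixed: two black posts carry a black tube, 22 mm thick, axis 220 mm up, along y. Origin on the counter below the tube's open mouth, z up; tube runs 365 mm from the mouth to -y and is full (utensils and a mug hang there, within 45 mm of its axis in x). Square collar with the clamp knob at the mouth: y -48 to -2 mm, top 243 mm up.
- rod (a joint): How far the bright steel rod (14 mm thick, same axis as the tube) is pulled out to the stand's +y, m: 0 pushed in, 0.315 right out at its stop. Slides at 3 to 6 N with the clamp loose; with it tight a brake holds it against about 20 N.
- rod_end (a point): Point on the rod's axis where its outer end turns up, 220 mm above the counter; moves with the rod, axes as the stand's. 40 mm out from the tube mouth at joint rod 0, 355 mm out at 0.315.
- rod_stub (a point): Grip point on the rod's upturned end, 34 mm above the rod's axis: upright round stub, 14 mm thick (17 mm ball at its top, 55 mm above the rod's axis); pinch it from above to pull the rod.
- clamp (a joint): Angle of the orange clamp knob on the collar, rad: 0 = tight at its stop; grows counter-clockwise from above as it is loosened, to 1.5 (stop). Its cams pinch the rod below about 0.8, fully below 0.2. Takes about 0.2 to 0.6 N m; stays where left.
- clamp_grip (a point): Grip point of the orange clamp knob, on its upright axis, 278 mm above the counter, 25 mm to the tube side of the mouth: flat wing 12 mm thick (point x), 54 long (point y), 258 to 290 mm above the counter. Turns with the knob; axes as the stand's at joint 0.
- caddy_blue: Caddy (may be absent): blue wire cup, green jar in it, blue grip. Origin under its centre, z up. Cup 76 mm across, 80 tall (contents to 87). A strip 30 wide (y), 4 thick rises at its -x side to a hook over its centre, mouth 26 wide in x, free tip at +x ending 132 up: a bar enters below the tip, from +x. On top a block grip 14 thick (x), 54 long (y), 172 to 202 up. Heavy foot; 0.27 to 0.5 kg.
- caddy_blue_hook (a point): Where the axis of the 14 mm rod lies when caddy_blue hangs on it: in the peak of the hook (roof inside 162 up), 153.5 mm above the underside, on the centre line; axes as the caddy's. It hangs level then.
- caddy_red: Caddy (may be absent): red cup of garlic, red grip. Origin under its centre, z up. Cup 76 mm across, 80 tall (contents to 87). A strip 30 wide (y), 4 thick rises at its -x side to a hook over its centre, mouth 26 wide in x, free tip at +x ending 132 up: a bar enters below the tip, from +x. On top a block grip 14 thick (x), 54 long (y), 172 to 202 up. Heavy foot; 0.27 to 0.5 kg.
- caddy_red_hook (a point): Where the axis of the 14 mm rod lies when caddy_red hangs on it: in the peak of the hook (roof inside 162 up), 153.5 mm above the underside, on the centre line; axes as the caddy's. It hangs level then.
- caddy_white: Caddy (may be absent): white cup of lemons, white grip. Origin under its centre, z up. Cup 76 mm across, 80 tall (contents to 87). A strip 30 wide (y), 4 thick rises at its -x side to a hook over its centre, mouth 26 wide in x, free tip at +x ending 132 up: a bar enters below the tip, from +x. On top a block grip 14 thick (x), 54 long (y), 172 to 202 up. Heavy foot; 0.27 to 0.5 kg.
- caddy_white_hook (a point): Where the axis of the 14 mm rod lies when caddy_white hangs on it: in the peak of the hook (roof inside 162 up), 153.5 mm above the underside, on the centre line; axes as the caddy's. It hangs level then.
- caddy_green: Caddy (may be absent): green cup of corks, green grip. Origin under its centre, z up. Cup 76 mm across, 80 tall (contents to 87). A strip 30 wide (y), 4 thick rises at its -x side to a hook over its centre, mouth 26 wide in x, free tip at +x ending 132 up: a bar enters below the tip, from +x. On top a block grip 14 thick (x), 54 long (y), 172 to 202 up. Heavy foot; 0.27 to 0.5 kg.
- caddy_green_hook (a point): Where the axis of the 14 mm rod lies when caddy_green hangs on it: in the peak of the hook (roof inside 162 up), 153.5 mm above the underside, on the centre line; axes as the caddy's. It hangs level then.
- oil: Bystander: glass oil cruet, 64 across, 132 tall; origin at its underside. Leave it alone.
- vinegar: Bystander: glass vinegar cruet, 64 across, 132 tall; origin at its underside. Leave it alone.
- mug: Bystander: blue mug, 80 across, 88 tall, handle at its +y; origin at its underside. Leave it alone.
- jar: Bystander: green glass jar, 52 across, 75 tall; origin at its underside. Leave it alone.
- spoon: Bystander: wooden spoon lying down, 220 long, along its x; origin at its underside. Leave it alone.
- pepper: Bystander: dark wood pepper mill, 42 across, 110 tall; origin at its underside. Leave it alone.
- bowl: Bystander: white bowl, 110 across, 50 tall; origin at its underside. Leave it alone.

How it is judged:
By the outcome, as a careful person would: the job done as asked, in the order asked, and still so for the second after the job is handed in, with the robot touching nothing.
Of caddy_blue, caddy_red, caddy_white, caddy_green only 2 to 4 are there at a start; the rules pass over those that are not, and their reading is None.
At some moment in a run one of caddy_blue, caddy_red, caddy_white, caddy_green may be knocked a few centimetres aside while the robot is not near it.
It also fails if it takes over 210 s, if anything falls off the work surface, if the arm or the gripper's body presses on something with over 40 N, if the wrist force passes 120 N, or if a joint passes its speed limit or range.

## Working session

There is one attempt and no reset: what is moved stays moved. The work goes in short steps, Python scripts to look and compute and a tool call to move; the robot and the scene stay as the last step left them, time stands still between calls to the robot, and variables do not carry over. Pictures are saved under pics/ and viewed, at most 14 in all, crops included, and the job is handed in when it is done.

Besides the shell and the picture viewer there is one more tool, called after ">>>" as a command line: name --argument value ..., lists and objects as JSON in quotes. move_arm: Moves the arm, as the interface text tells. Its arguments: {"type":"object","properties":{"plan":{"type":"array","items":{"type":"object","properties":{"tx":{"type":"number"},"ty":{"type":"number"},"tz":{"type":"number"},"wx":{"type":"number"},"wy":{"type":"number"},"wz":{"type":"number"}}}},"gripper":{"type":"number"},"force":{"type":"number"}},"required":["plan"]}

```bash
mkdir -p pics; cat > h.py <<'E'
import numpy as np, cv2, pickle
from workcell import env, grab_frame
def snap(name,fn=None):
    f=grab_frame(name)
    if fn: cv2.imwrite(f'pics/{fn}.png',cv2.cvtColor(f['color'],cv2.COLOR_RGB2BGR)); pickle.dump(f,open(f'pics/{fn}.pkl','wb'))
    return f
def load(fn): return pickle.load(open(f'pics/{fn}.pkl','rb'))
def K(f):
    F=240/np.tan(np.radians(f['vfov']/2)); return np.array([[F,0,f['cx']],[0,F,f['cy']],[0,0,1]])
def ray(f,u,v):
    p=cv2.undistortPointsIter(np.array([[[u,v]]],float),K(f),np.array([f['k1'],0,0,0,0]),None,None,(3,50,1e-9))[0,0]
    V=np.array(f['view']); R=V[:3,:3]; c=-R.T@V[:3,3]
    d=R.T@np.array([p[0],-p[1],-1]); return c,d/np.linalg.norm(d)
def onz(f,u,v,z):
    c,d=ray(f,u,v); return c+d*(z-c[2])/d[2]
def tri(*obs):
    A=np.zeros((3,3));b=np.zeros(3)
    for f,u,v in obs:
        c,d=ray(f,u,v);P=np.eye(3)-np.outer(d,d);A+=P;b+=P@c
    x=np.linalg.solve(A,b); return x,[np.linalg.norm((np.eye(3)-np.outer(d,d))@(x-c)) for c,d in (ray(*o) for o in obs)]
def proj(f,X):
    V=np.array(f['view']);q=V[:3,:3]@np.array(X,float)+V[:3,3];s=np.array([q[0],-q[1]])/-q[2]
    s=s*(1+f['k1']*(s@s));k=K(f);return s*k[0,0]+k[:2,2]
E
python3 - <<'E'
from h import *
for n in ['scene','top','wrist']:
    f=snap(n,n+'0'); print(n,f['vfov'],f['k1'],(-np.array(f['view'])[:3,:3].T@np.array(f['view'])[:3,3]).round())
print(env.state())
E
```

```text
scene 54.98445742534375 -0.10855393946088654 [1026.  625. 1034.]
top 51.083867174111035 -0.032127069283192394 [ 390.   75. 1350.]
wrist 59.92906334984998 -0.024666706928118273 [151. 559. 385.]
{'time_s': 0.15, 'qpos': array([ 6.56622316e+01,  1.83437333e+01,  8.96891402e+01, -2.55148184e-03,
        7.20441572e+01, -1.14660497e+00]), 'qvel': array([ 0.10016947, -0.14704786, -0.24638947,  0.12537801,  0.00496734,
        0.05346968]), 'effort': array([-2.38875543e-05, -4.12771869e+01, -2.32155526e+01,  7.26403878e-02,
        4.34748642e-02, -7.88779039e-05]), 'ee_pos': array([226.3007503 , 528.19132405, 213.31654121]), 'ee_rot': array([-1.79922936e+02,  8.84228991e-04,  1.56809625e+02]), 'force': array([-0.07143759, -0.60904925,  0.28890739]), 'torque': array([-0.02699691, -0.00259312, -0.04470004]), 'gripper_force': 0.0, 'gripper_width': 90.96353368505422}
```

View pics/scene0.png

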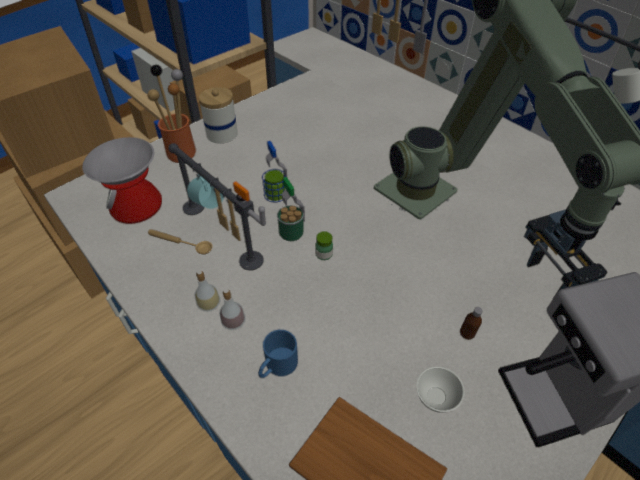

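View pics/top0.png

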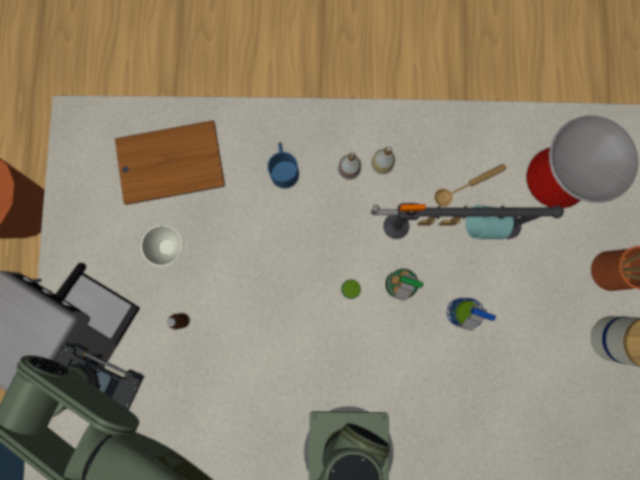

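The stand lies along world −y, with its mouth facing +y (top image: stub about (376,209), knob about (411,208)). Only the green caddy (403,284) and the blue caddy (467,313) are present. I'll crop in to measure.

```bash
python3 - <<'E'
from h import *
t=load('top0')['color'];s=load('scene0')['color']
a=cv2.resize(t[185:345,330:530],None,fx=4,fy=4,interpolation=2)[:600]
c=cv2.resize(s[130:275,160:345],None,fx=4,fy=4,interpolation=2)
for n,i in(('ct',a[:600]),('cs',c)): cv2.imwrite(f'pics/{n}.png',i[:,:,::-1])
def masks(im):
    h=cv2.cvtColor(im,cv2.COLOR_RGB2HSV).astype(int);H,S,V=h[...,0],h[...,1],h[...,2]
    return {'orange':(H>5)&(H<18)&(S>200)&(V>150),'blue':(H>100)&(H<118)&(S>190)&(V>120),'green':(H>62)&(H<85)&(S>150)&(V>70)}
for n,im in(('top0',t),('scene0',s)):
    for k,m in masks(im).items():
        N,L,st,ce=cv2.connectedComponentsWithStats(m.astype(np.uint8))
        for i in range(1,N):
            if st[i,4]>25:
                ys,xs=np.where(L==i);r=cv2.minAreaRect(np.c_[xs,ys].astype(np.float32));print(n,k,ce[i].round(1),st[i],np.round(r[1],1),round(r[2],1))
E
```

```text
top0 orange [412.4 206.5] [401 205  24   4  93] [ 3. 23.] 90.0
top0 blue [483.3 314. ] [474 310  20   9  69] [20.2  3.5] 18.4
top0 green [410.7 281.4] [401 277  21  10  91] [21.5  4.8] 21.8
scene0 green [287.9 183.1] [284 177   9  13  41] [13.9  2.8] 56.3
```

View pics/ct.png

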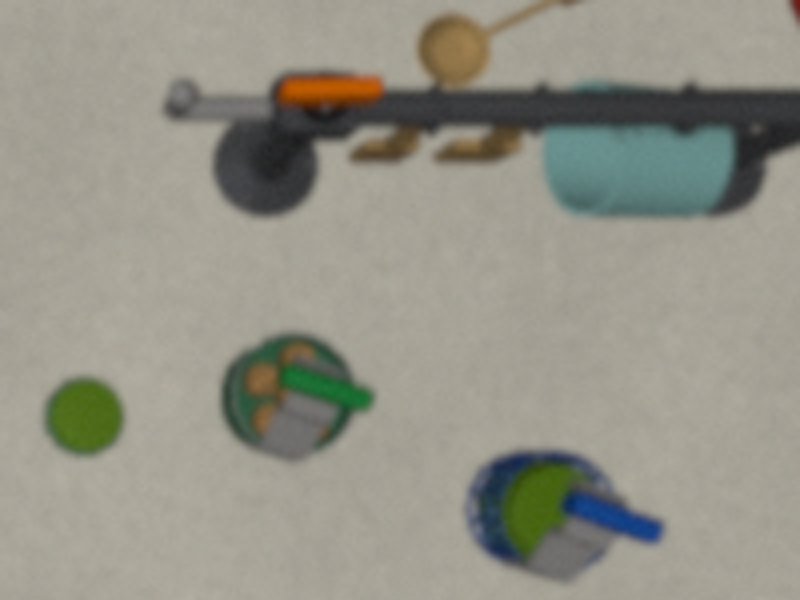

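View pics/cs.png

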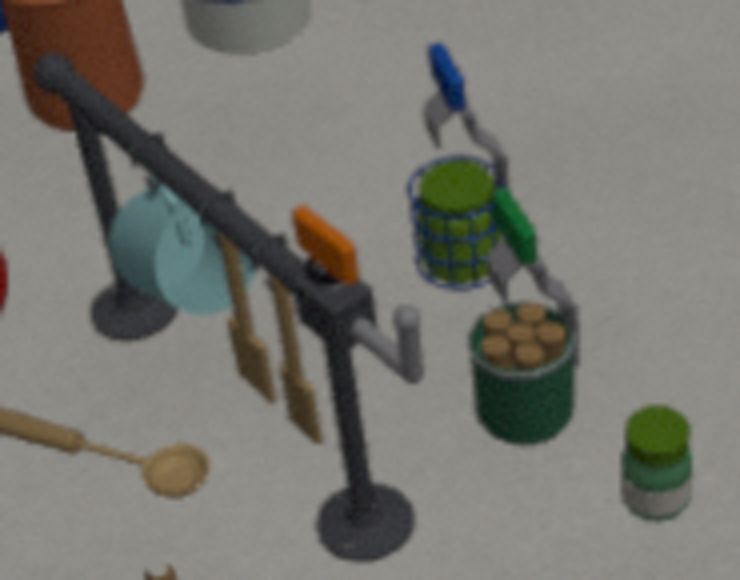

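```bash
python3 - <<'E'
from h import *
t=load('top0');s=load('scene0')
P=lambda x,y:(330+(x+.5)/4-.5,185+(y+.5)/4-.5)
Q=lambda x,y:(160+(x+.5)/4-.5,130+(y+.5)/4-.5)
for n,a,b,z in(('ball',(184,96),(408,317),275),('knobtop',(331,89),(329,236),290),('green',(327,384),(516,219),202),('blue',(614,513),(447,72),202),('jar',(85,416),(656,428),75)):
    print(n,onz(t,*P(*a),z).round(1),onz(s,*Q(*b),z).round(1),*tri((t,*P(*a)),(s,*Q(*b))))
for n,a,b in(('g',(285,372),(368,398)),('b',(568,497),(657,530)),('knob',(280,90),(382,88))):
    d=onz(t,*P(*a),202 if n!='knob' else 290)-onz(t,*P(*b),202 if n!='knob' else 290);print(n,np.linalg.norm(d),np.degrees(np.arctan2(-d[0],d[1])))
d=onz(t,*P(410,107),231)-onz(t,*P(790,108),231);print('tube',np.degrees(np.arctan2(-d[0],d[1])))
print('cruets',onz(t,349,168,0),onz(t,384,163,0),'oniontop',onz(t,349,165,132))
m=s['color'];print(proj(s,[0,0,0]))
E
```

```text
ball [589.  -38.5 275. ] [593.8 -35.2 275. ] [590.40986197 -39.38831172 269.6439361 ] [np.float64(0.5231238456876282), np.float64(0.523123845687595)]
knobtop [ 591.2 -115.7  290. ] [ 594.5 -110.1  290. ] [ 591.75337483 -116.13129692  284.54722025] [np.float64(0.7041224876814779), np.float64(0.7041224876814998)]
green [ 437.1 -128.2  202. ] [ 438.9 -124.8  202. ] [ 436.85173216 -128.33067607  198.61179292] [np.float64(0.5820852443860376), np.float64(0.5820852443860626)]
blue [ 366.3 -291.   202. ] [ 370.1 -286.2  202. ] [ 365.96769077 -292.53723996  196.5003563 ] [np.float64(0.3047791324179338), np.float64(0.3047791324178685)]
jar [419.9   2.6  75. ] [419.5  -3.2  75. ] [421.17488443   1.3446267   79.6055323 ] [np.float64(2.001807413550523), np.float64(2.0018074135505723)]
g 49.39212208184339 -16.62450010416548
b 53.50179277930028 -19.594743758276913
knob 54.751760248168466 2.011547784617364
tube 0.7484046304969786
cruets [752.52481843   6.16743809   0.        ] [768.10852151 -90.25698639   0.        ] oniontop [724.70578599  12.91943733 132.        ]
[415.08166864 190.07890687]
```

Checks pass: the wing measures 55 mm, the grips 49–54 mm, and heights come out within 6 mm. Rod axis x≈591, knob y≈−115. Moving over to the knob next.

>>> move_arm --plan '[{"tz": -1.4,"wz": 0.125},{"tz": -1.4,"wz": 0.125},{"tz": -1.4,"wz": 0.125},{"tz": -1.4,"wz": 0.125},{"tz": -1.4,"wz": 0.125},{"tz": -1.4,"wz": 0.125},{"tz": -1.4,"wz": 0.125},{"tz": -1.4,"wz": 0.125},{"tz": -1.4,"wz": 0.125},{"tz": -1.4,"wz": 0.04},{"tz": -0.6},{}]'

```text
schema error: expected keys tx, ty, tz, wx, wy, wz
```

>>> move_arm --plan '[{"tx": 0,"ty": 0,"tz": -1.4,"wx": 0,"wy": 0,"wz": 0.125},{"tx": 0,"ty": 0,"tz": -1.4,"wx": 0,"wy": 0,"wz": 0.125},{"tx": 0,"ty": 0,"tz": -1.4,"wx": 0,"wy": 0,"wz": 0.125},{"tx": 0,"ty": 0,"tz": -1.4,"wx": 0,"wy": 0,"wz": 0.125},{"tx": 0,"ty": 0,"tz": -1.4,"wx": 0,"wy": 0,"wz": 0.125},{"tx": 0,"ty": 0,"tz": -1.4,"wx": 0,"wy": 0,"wz": 0.125},{"tx": 0,"ty": 0,"tz": -1.4,"wx": 0,"wy": 0,"wz": 0.125},{"tx": 0,"ty": 0,"tz": -1.4,"wx": 0,"wy": 0,"wz": 0.125},{"tx": 0,"ty": 0,"tz": -1.4,"wx": 0,"wy": 0,"wz": 0.125},{"tx": 0,"ty": 0,"tz": -1.4,"wx": 0,"wy": 0,"wz": 0.04},{"tx": 0,"ty": 0,"tz": -0.6,"wx": 0,"wy": 0,"wz": 0},{"tx": 0,"ty": 0,"tz": 0,"wx": 0,"wy": 0,"wz": 0}]'

```text
time_s: 1.15
ee_pos: [226.6, 529.0, 361.2]
ee_rot: [179.9, -0.1, 90.1]
force: [-0.3, -0.1, 0.1]
gripper_width: 91.6
gripper_force: 0.0
```

>>> move_arm --plan '[{"tx": -3.58,"ty": 2.02,"tz": 0,"wx": 0,"wy": 0,"wz": 0},{"tx": -3.58,"ty": 2.02,"tz": 0,"wx": 0,"wy": 0,"wz": 0},{"tx": -3.58,"ty": 2.02,"tz": 0,"wx": 0,"wy": 0,"wz": 0},{"tx": -3.58,"ty": 2.02,"tz": 0,"wx": 0,"wy": 0,"wz": 0},{"tx": -3.58,"ty": 2.02,"tz": 0,"wx": 0,"wy": 0,"wz": 0},{"tx": -3.58,"ty": 2.02,"tz": 0,"wx": 0,"wy": 0,"wz": 0},{"tx": -3.58,"ty": 2.02,"tz": 0,"wx": 0,"wy": 0,"wz": 0},{"tx": -3.58,"ty": 2.02,"tz": 0,"wx": 0,"wy": 0,"wz": 0},{"tx": -3.58,"ty": 2.02,"tz": 0,"wx": 0,"wy": 0,"wz": 0},{"tx": -3.58,"ty": 2.02,"tz": 0,"wx": 0,"wy": 0,"wz": 0},{"tx": -3.58,"ty": 2.02,"tz": 0,"wx": 0,"wy": 0,"wz": 0},{"tx": -3.58,"ty": 2.02,"tz": 0,"wx": 0,"wy": 0,"wz": 0}]'

```text
time_s: 2.15
ee_pos: [469.4, 97.1, 358.9]
ee_rot: [-179.9, 0.0, 90.1]
force: [1.5, 0.6, 0.6]
gripper_width: 91.5
gripper_force: 0.0
```

>>> move_arm --plan '[{"tx": -3.58,"ty": 2.02,"tz": 0,"wx": 0,"wy": 0,"wz": 0},{"tx": -3.58,"ty": 2.02,"tz": 0,"wx": 0,"wy": 0,"wz": 0},{"tx": -3.58,"ty": 2.02,"tz": 0,"wx": 0,"wy": 0,"wz": 0},{"tx": -3.58,"ty": 2.02,"tz": 0,"wx": 0,"wy": 0,"wz": 0},{"tx": -3.58,"ty": 2.02,"tz": 0,"wx": 0,"wy": 0,"wz": 0},{"tx": -3.58,"ty": 2.02,"tz": 0,"wx": 0,"wy": 0,"wz": 0},{"tx": 0,"ty": 0,"tz": 0,"wx": 0,"wy": 0,"wz": 0},{"tx": 0,"ty": 0,"tz": 0,"wx": 0,"wy": 0,"wz": 0},{"tx": 0,"ty": 0,"tz": 0,"wx": 0,"wy": 0,"wz": 0}]'

```text
time_s: 2.9
ee_pos: [590.2, -115.1, 358.7]
ee_rot: [-179.9, -0.1, 90.1]
force: [-0.0, 0.8, 0.2]
gripper_width: 91.3
gripper_force: 0.0
```

```bash
python3 - <<'E'
from h import *
f=snap('wrist','w1');print(env.state()['ee_pos'])
E
```

```text
[ 590.08563937 -114.55431418  359.4522241 ]
```

View pics/w1.png

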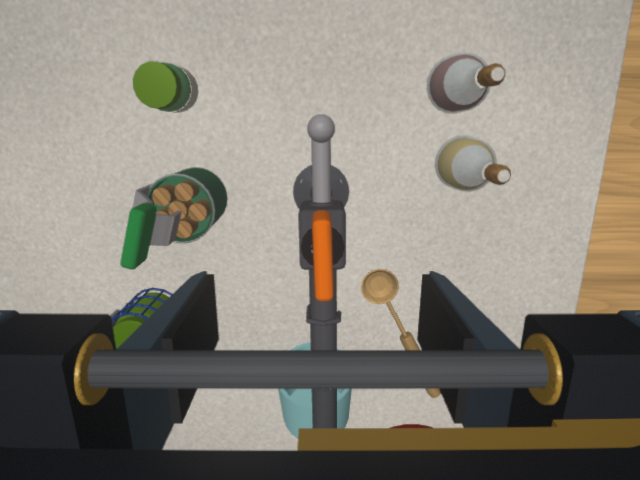

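The wrist view shows the knob wing from (321,213) to (324,298), the stub ball at (321,128), and the green grip at about (139,234).

```bash
python3 - <<'E'
from h import *
w=load('w1');t=load('top0');im=w['color'];h=cv2.cvtColor(im,cv2.COLOR_RGB2HSV)
m=cv2.inRange(h,(5,200,120),(18,255,255))
N,L,st,ce=cv2.connectedComponentsWithStats(m);i=1+np.argmax(st[1:,4]);ys,xs=np.where(L==i)
r=cv2.minAreaRect(np.c_[xs,ys].astype(np.float32));print(st[i],r)
b=cv2.boxPoints(r);print([onz(w,*p,290)[:2].round(1) for p in b], onz(w,*r[0],288).round(1))
print('ball',onz(w,321,128,275).round(1),tri((w,321,128),(t,375.6,208.6)))
print('knob tri',tri((w,*r[0]),(t,412.4,206.8)))
for y,z in ((165,227),(190,227),(340,231),(420,231)): 
    row=im[y].astype(int);print(y,row[295:350].sum(1).tolist()[::3])
g=cv2.inRange(h,(62,150,60),(85,255,255));N,L,st,ce=cv2.connectedComponentsWithStats(g)
for i in range(1,N):
    if st[i,4]>600: ys,xs=np.where(L==i);r=cv2.minAreaRect(np.c_[xs,ys].astype(np.float32));print(r,[onz(w,*p,202)[:2].round(1) for p in cv2.boxPoints(r)])
E
```

```text
[ 313  212   20   88 1439] ((322.13427734375, 255.52886962890625), (87.35149383544922, 17.49028778076172), 88.09085083007812)
[array([586.6, -88.6]), array([596.9, -88.2]), array([ 599.2, -144.3]), array([ 588.2, -144.7])] [ 592.7 -116.2  288. ]
ball [591.8 -40.9 275. ] (array([592.17115267, -40.75513969, 257.17031498]), [np.float64(0.5302780849242382), np.float64(0.5302780849241411)])
knob tri (array([ 592.52156981, -116.81126382,  285.41430149]), [np.float64(0.3567625754200681), np.float64(0.356762575420106)])
165 [556, 548, 557, 559, 542, 383, 352, 397, 426, 421, 391, 318, 360, 553, 558, 565, 551, 550, 553]
190 [228, 232, 231, 235, 230, 208, 330, 394, 418, 428, 395, 323, 200, 220, 222, 221, 226, 226, 451]
340 [529, 549, 531, 527, 518, 383, 200, 220, 226, 234, 233, 221, 206, 180, 491, 538, 535, 528, 538]
420 [418, 425, 429, 433, 431, 431, 192, 193, 212, 213, 213, 203, 188, 163, 333, 343, 314, 280, 526]
((131.95277404785156, 237.89918518066406), (11.879079818725586, 57.946102142333984), 10.43747615814209) [array([ 423.9, -154. ]), array([ 439.1, -105. ]), array([ 448.4, -106.8]), array([ 433.6, -155.9])]
```

>>> move_arm --plan '[{"tx": -0.19,"ty": 0.24,"tz": 2.5,"wx": 0,"wy": 0,"wz": -0.026},{"tx": 0,"ty": 0,"tz": 2.5,"wx": 0,"wy": 0,"wz": 0},{"tx": 0,"ty": 0,"tz": 2.0,"wx": 0,"wy": 0,"wz": 0},{"tx": 0,"ty": 0,"tz": 1.5,"wx": 0,"wy": 0,"wz": 0},{"tx": 0,"ty": 0,"tz": 1.4,"wx": 0,"wy": 0,"wz": 0},{"tx": 0,"ty": 0,"tz": 0,"wx": 0,"wy": 0,"wz": 0},{"tx": 0,"ty": 0,"tz": 0,"wx": 0,"wy": 0,"wz": 0}]' --gripper 5

```text
time_s: 3.53
ee_pos: [592.4, -116.0, 261.1]
ee_rot: [-180.0, -0.0, 91.7]
force: [-0.5, 0.1, 0.3]
gripper_width: 50.6
gripper_force: 0.0
```

>>> move_arm --plan '[{"tx": 0,"ty": 0,"tz": 0,"wx": 0,"wy": 0,"wz": 0},{"tx": 0,"ty": 0,"tz": 0,"wx": 0,"wy": 0,"wz": 0},{"tx": 0,"ty": 0,"tz": 0,"wx": 0,"wy": 0,"wz": 0},{"tx": 0,"ty": 0,"tz": 0,"wx": 0,"wy": 0,"wz": 0},{"tx": 0,"ty": 0,"tz": 0,"wx": 0,"wy": 0,"wz": 0},{"tx": 0,"ty": 0,"tz": 0,"wx": 0,"wy": 0,"wz": 0},{"tx": 0,"ty": 0,"tz": 0,"wx": 0,"wy": 0,"wz": 0},{"tx": 0,"ty": 0,"tz": 0,"wx": 0,"wy": 0,"wz": 0}]' --gripper 0 --force 25

```text
time_s: 4.2
ee_pos: [593.0, -117.5, 261.0]
ee_rot: [-180.0, -0.0, 91.5]
force: [0.3, 0.8, 3.1]
gripper_width: 11.9
gripper_force: 25.0
```

>>> move_arm --plan '[{"tx": 0,"ty": 0,"tz": 0,"wx": 0,"wy": 0,"wz": -0.1},{"tx": 0,"ty": 0,"tz": 0,"wx": 0,"wy": 0,"wz": -0.1},{"tx": 0,"ty": 0,"tz": 0,"wx": 0,"wy": 0,"wz": -0.1},{"tx": 0,"ty": 0,"tz": 0,"wx": 0,"wy": 0,"wz": -0.1},{"tx": 0,"ty": 0,"tz": 0,"wx": 0,"wy": 0,"wz": -0.1}]'

```text
time_s: 4.62
ee_pos: [592.7, -117.6, 260.9]
ee_rot: [-180.0, -0.0, 120.4]
force: [-2.0, 0.1, 1.3]
gripper_width: 12.0
gripper_force: 25.0
```

>>> move_arm --plan '[{"tx": 0,"ty": 0,"tz": 0,"wx": 0,"wy": 0,"wz": -0.1},{"tx": 0,"ty": 0,"tz": 0,"wx": 0,"wy": 0,"wz": -0.1},{"tx": 0,"ty": 0,"tz": 0,"wx": 0,"wy": 0,"wz": -0.1},{"tx": 0,"ty": 0,"tz": 0,"wx": 0,"wy": 0,"wz": -0.1},{"tx": 0,"ty": 0,"tz": 0,"wx": 0,"wy": 0,"wz": -0.1},{"tx": 0,"ty": 0,"tz": 0,"wx": 0,"wy": 0,"wz": -0.1},{"tx": 0,"ty": 0,"tz": 0,"wx": 0,"wy": 0,"wz": -0.1},{"tx": 0,"ty": 0,"tz": 0,"wx": 0,"wy": 0,"wz": -0.1},{"tx": 0,"ty": 0,"tz": 0,"wx": 0,"wy": 0,"wz": -0.1},{"tx": 0,"ty": 0,"tz": 0,"wx": 0,"wy": 0,"wz": 0},{"tx": 0,"ty": 0,"tz": 0,"wx": 0,"wy": 0,"wz": 0}]'

```text
time_s: 5.53
ee_pos: [592.4, -118.1, 260.9]
ee_rot: [-179.9, -0.1, 171.6]
force: [-3.4, -1.8, 1.5]
gripper_width: 11.6
gripper_force: 25.0
```

>>> move_arm --plan '[{"tx": 0,"ty": 0,"tz": 0,"wx": 0,"wy": 0,"wz": 0},{"tx": 0,"ty": 0,"tz": 0,"wx": 0,"wy": 0,"wz": 0},{"tx": 0,"ty": 0,"tz": 0,"wx": 0,"wy": 0,"wz": 0},{"tx": 0,"ty": 0,"tz": 0,"wx": 0,"wy": 0,"wz": 0},{"tx": 0,"ty": 0,"tz": -1.5,"wx": 0,"wy": 0,"wz": 0},{"tx": 0,"ty": 0,"tz": -2.5,"wx": 0,"wy": 0,"wz": 0},{"tx": 0,"ty": 0,"tz": -2.5,"wx": 0,"wy": 0,"wz": 0}]' --gripper 4.5

```text
time_s: 6.12
ee_pos: [592.8, -117.1, 325.9]
ee_rot: [180.0, -0.1, 171.7]
force: [1.3, -0.7, 0.0]
gripper_width: 44.5
gripper_force: 0.0
```

>>> move_arm --plan '[{"tx": 0,"ty": 0,"tz": 0,"wx": 0,"wy": 0,"wz": 0.12},{"tx": 0,"ty": 0,"tz": 0,"wx": 0,"wy": 0,"wz": 0.12},{"tx": 0,"ty": 0,"tz": 0,"wx": 0,"wy": 0,"wz": 0.12},{"tx": 0,"ty": 0,"tz": 0,"wx": 0,"wy": 0,"wz": 0.12},{"tx": 0,"ty": 0,"tz": 0,"wx": 0,"wy": 0,"wz": 0.12},{"tx": 0,"ty": 0,"tz": 0,"wx": 0,"wy": 0,"wz": 0.12},{"tx": 0,"ty": 0,"tz": 0,"wx": 0,"wy": 0,"wz": 0.12},{"tx": 0,"ty": 0,"tz": 0,"wx": 0,"wy": 0,"wz": 0.12},{"tx": 0,"ty": 0,"tz": 0,"wx": 0,"wy": 0,"wz": 0.12},{"tx": 0,"ty": 0,"tz": 0,"wx": 0,"wy": 0,"wz": 0.12},{"tx": 0,"ty": 0,"tz": 0,"wx": 0,"wy": 0,"wz": 0.12},{"tx": 0,"ty": 0,"tz": 0,"wx": 0,"wy": 0,"wz": 0.09}]'

```text
time_s: 7.12
ee_pos: [593.4, -117.2, 325.9]
ee_rot: [180.0, -0.0, 90.6]
force: [-0.0, 0.2, -0.2]
gripper_width: 45.0
gripper_force: 0.0
```

>>> move_arm --plan '[{"tx": 2.5,"ty": 0,"tz": 0,"wx": 0,"wy": 0,"wz": 0},{"tx": 2.5,"ty": 0,"tz": 0,"wx": 0,"wy": 0,"wz": 0},{"tx": 2.6,"ty": 0,"tz": 0,"wx": 0,"wy": 0,"wz": 0},{"tx": 0,"ty": 0,"tz": 0,"wx": 0,"wy": 0,"wz": 0},{"tx": 0,"ty": 0,"tz": 0,"wx": 0,"wy": 0,"wz": 0}]'

```text
time_s: 7.53
ee_pos: [592.0, -40.3, 326.1]
ee_rot: [180.0, 0.0, 91.1]
force: [0.0, -1.2, -0.2]
gripper_width: 45.1
gripper_force: 0.0
```

```bash
python3 - <<'E'
from h import *
f=snap('wrist','w2');print(env.state()['ee_pos'])
E
```

```text
[591.96570979 -41.27524774 326.02349615]
```

View pics/w2.png

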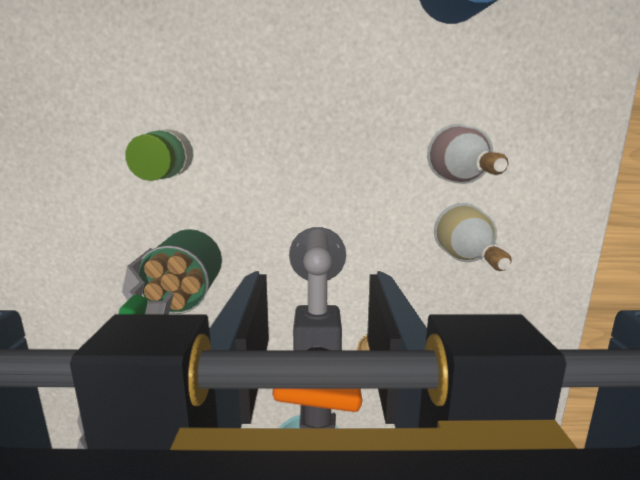

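The knob is turned across the tube, and the ball is at (317,261).

```bash
python3 - <<'E'
from h import *
w=load('w2');w1=load('w1');t=load('top0')
print(onz(w,317,261,275),tri((w,317,261),(w1,321,128)),tri((w,317,261),(w1,321,128),(t,375.6,208.6)),w['view'])
E
```

```text
[591.4881141  -38.24641423 275.        ] (array([591.71200106, -41.0232121 , 267.05439756]), [np.float64(0.17569011663553336), np.float64(0.17569011663552478)]) (array([591.38693659, -40.51463679, 266.38521795]), [np.float64(0.7168263792382062), np.float64(0.7267201700355173), np.float64(1.3758792863522271)]) [[ 9.99821283e-01  1.88669321e-02  1.20022560e-03 -5.91376229e+02]
 [-1.77230328e-02  9.57513508e-01 -2.87843319e-01  1.15816996e+02]
 [-6.57995258e-03  2.87770605e-01  9.57676763e-01 -4.84386076e+02]
 [ 0.00000000e+00  0.00000000e+00  0.00000000e+00  1.00000000e+00]]
```

>>> move_arm --plan '[{"tx": 0.1,"ty": 0,"tz": 2.5,"wx": 0,"wy": 0,"wz": 0},{"tx": 0,"ty": 0,"tz": 2.5,"wx": 0,"wy": 0,"wz": 0},{"tx": 0,"ty": 0,"tz": 2.0,"wx": 0,"wy": 0,"wz": 0},{"tx": 0,"ty": 0,"tz": 1.5,"wx": 0,"wy": 0,"wz": 0},{"tx": 0,"ty": 0,"tz": 0.6,"wx": 0,"wy": 0,"wz": 0},{"tx": 0,"ty": 0,"tz": 0,"wx": 0,"wy": 0,"wz": 0}]'

```text
time_s: 8.08
ee_pos: [591.1, -41.3, 233.4]
ee_rot: [-179.8, -0.0, 90.9]
force: [0.7, -0.4, 0.6]
gripper_width: 45.0
gripper_force: 0.0
```

>>> move_arm --plan '[{"tx": 0,"ty": 0,"tz": 0,"wx": 0,"wy": 0,"wz": 0},{"tx": 0,"ty": 0,"tz": 0,"wx": 0,"wy": 0,"wz": 0},{"tx": 0,"ty": 0,"tz": 0,"wx": 0,"wy": 0,"wz": 0},{"tx": 0,"ty": 0,"tz": 0,"wx": 0,"wy": 0,"wz": 0},{"tx": 0,"ty": 0,"tz": 0,"wx": 0,"wy": 0,"wz": 0},{"tx": 0,"ty": 0,"tz": 0,"wx": 0,"wy": 0,"wz": 0},{"tx": 0,"ty": 0,"tz": 0,"wx": 0,"wy": 0,"wz": 0}]' --gripper 0 --force 35

```text
time_s: 8.67
ee_pos: [591.7, -40.4, 235.7]
ee_rot: [180.0, 0.0, 91.0]
force: [-0.9, -0.4, 3.6]
gripper_width: 13.1
gripper_force: 35.0
```

>>> move_arm --plan '[{"tx": 0.5,"ty": 0,"tz": 0,"wx": 0,"wy": 0,"wz": 0},{"tx": 1,"ty": 0,"tz": 0,"wx": 0,"wy": 0,"wz": 0},{"tx": 1,"ty": 0,"tz": 0,"wx": 0,"wy": 0,"wz": 0},{"tx": 1,"ty": 0,"tz": 0,"wx": 0,"wy": 0,"wz": 0},{"tx": 1,"ty": 0,"tz": 0,"wx": 0,"wy": 0,"wz": 0}]'

```text
time_s: 9.08
ee_pos: [591.0, 4.8, 235.6]
ee_rot: [180.0, 0.1, 91.0]
force: [-2.3, -4.4, 4.5]
gripper_width: 13.1
gripper_force: 35.0
```

>>> move_arm --plan '[{"tx": 2,"ty": 0,"tz": 0,"wx": 0,"wy": 0,"wz": 0},{"tx": 2,"ty": 0,"tz": 0,"wx": 0,"wy": 0,"wz": 0},{"tx": 2,"ty": 0,"tz": 0,"wx": 0,"wy": 0,"wz": 0},{"tx": 2,"ty": 0,"tz": 0,"wx": 0,"wy": 0,"wz": 0},{"tx": 2,"ty": 0,"tz": 0,"wx": 0,"wy": 0,"wz": 0},{"tx": 2,"ty": 0,"tz": 0,"wx": 0,"wy": 0,"wz": 0},{"tx": 2,"ty": 0,"tz": 0,"wx": 0,"wy": 0,"wz": 0},{"tx": 2,"ty": 0,"tz": 0,"wx": 0,"wy": 0,"wz": 0},{"tx": 2,"ty": 0,"tz": 0,"wx": 0,"wy": 0,"wz": 0},{"tx": 2,"ty": 0,"tz": 0,"wx": 0,"wy": 0,"wz": 0}]'

```text
time_s: 9.92
ee_pos: [587.5, 205.4, 235.7]
ee_rot: [179.9, 0.1, 91.0]
force: [0.5, -5.0, 5.2]
gripper_width: 12.9
gripper_force: 35.0
```

>>> move_arm --plan '[{"tx": 1,"ty": 0,"tz": 0,"wx": 0,"wy": 0,"wz": 0},{"tx": 1,"ty": 0,"tz": 0,"wx": 0,"wy": 0,"wz": 0},{"tx": 1,"ty": 0,"tz": 0,"wx": 0,"wy": 0,"wz": 0},{"tx": 0.5,"ty": 0,"tz": 0,"wx": 0,"wy": 0,"wz": 0},{"tx": 0.5,"ty": 0,"tz": 0,"wx": 0,"wy": 0,"wz": 0},{"tx": 0.5,"ty": 0,"tz": 0,"wx": 0,"wy": 0,"wz": 0}]'

```text
time_s: 10.42
ee_pos: [586.8, 250.2, 235.6]
ee_rot: [179.9, 0.0, 91.0]
force: [0.0, -4.4, 5.4]
gripper_width: 13.1
gripper_force: 35.0
```

>>> move_arm --plan '[{"tx": 0.4,"ty": 0,"tz": 0,"wx": 0,"wy": 0,"wz": 0},{"tx": 0.4,"ty": 0,"tz": 0,"wx": 0,"wy": 0,"wz": 0},{"tx": 0.3,"ty": 0,"tz": 0,"wx": 0,"wy": 0,"wz": 0}]'

```text
time_s: 10.67
ee_pos: [586.6, 260.5, 235.6]
ee_rot: [179.9, 0.1, 91.0]
force: [0.7, -10.8, 6.3]
gripper_width: 13.2
gripper_force: 35.0
```

>>> move_arm --plan '[{"tx": 0.2,"ty": 0,"tz": 0,"wx": 0,"wy": 0,"wz": 0},{"tx": 0.2,"ty": 0,"tz": 0,"wx": 0,"wy": 0,"wz": 0}]'

```text
time_s: 10.83
ee_pos: [586.6, 260.5, 235.6]
ee_rot: [180.0, 0.6, 91.0]
force: [-1.1, -18.2, 6.8]
gripper_width: 13.4
gripper_force: 35.0
```

>>> move_arm --plan '[{"tx": 0.2,"ty": 0,"tz": 0,"wx": 0,"wy": 0,"wz": 0},{"tx": 0.2,"ty": 0,"tz": 0,"wx": 0,"wy": 0,"wz": 0}]'

```text
time_s: 11.0
ee_pos: [586.5, 260.6, 235.6]
ee_rot: [-180.0, 1.0, 90.9]
force: [-1.0, -27.4, 8.2]
gripper_width: 13.4
gripper_force: 35.0
```

>>> move_arm --plan '[{"tx": -0.5,"ty": 0,"tz": 0,"wx": 0,"wy": 0,"wz": 0},{"tx": 0,"ty": 0,"tz": 0,"wx": 0,"wy": 0,"wz": 0}]'

```text
time_s: 11.17
ee_pos: [586.5, 260.5, 235.6]
ee_rot: [180.0, 0.3, 90.9]
force: [-0.1, -10.3, 5.8]
gripper_width: 13.1
gripper_force: 35.0
```

>>> move_arm --plan '[{"tx": 0,"ty": 0,"tz": 0,"wx": 0,"wy": 0,"wz": 0},{"tx": 0,"ty": 0,"tz": 0,"wx": 0,"wy": 0,"wz": 0},{"tx": 0,"ty": 0,"tz": 0,"wx": 0,"wy": 0,"wz": 0},{"tx": 0,"ty": 0,"tz": 0,"wx": 0,"wy": 0,"wz": 0},{"tx": 0,"ty": 0,"tz": -1.5,"wx": 0,"wy": 0,"wz": 0},{"tx": 0,"ty": 0,"tz": -2.5,"wx": 0,"wy": 0,"wz": 0},{"tx": 0,"ty": 0,"tz": -2.5,"wx": 0,"wy": 0,"wz": 0},{"tx": 0,"ty": 0,"tz": -2.5,"wx": 0,"wy": 0,"wz": 0},{"tx": 0,"ty": 0,"tz": 0,"wx": 0,"wy": 0,"wz": 0}]' --gripper 4.5

```text
time_s: 11.92
ee_pos: [588.2, 265.1, 330.6]
ee_rot: [179.5, -0.3, 91.0]
force: [0.1, 0.4, 1.2]
gripper_width: 45.1
gripper_force: 0.0
```

>>> move_arm --plan '[{"tx": -3.15,"ty": 0,"tz": 0,"wx": 0,"wy": 0,"wz": 0},{"tx": -3.15,"ty": 0,"tz": 0,"wx": 0,"wy": 0,"wz": 0},{"tx": -3.15,"ty": 0,"tz": 0,"wx": 0,"wy": 0,"wz": 0},{"tx": -3.15,"ty": 0,"tz": 0,"wx": 0,"wy": 0,"wz": 0},{"tx": -3.15,"ty": 0,"tz": 0,"wx": 0,"wy": 0,"wz": 0},{"tx": -3.15,"ty": 0,"tz": 0,"wx": 0,"wy": 0,"wz": 0},{"tx": -3.15,"ty": 0,"tz": 0,"wx": 0,"wy": 0,"wz": 0},{"tx": -3.15,"ty": 0,"tz": 0,"wx": 0,"wy": 0,"wz": 0},{"tx": -3.15,"ty": 0,"tz": 0,"wx": 0,"wy": 0,"wz": 0},{"tx": -3.15,"ty": 0,"tz": 0,"wx": 0,"wy": 0,"wz": 0},{"tx": -3.15,"ty": 0,"tz": 0,"wx": 0,"wy": 0,"wz": 0},{"tx": -3.15,"ty": 0,"tz": 0,"wx": 0,"wy": 0,"wz": 0}]'

```text
time_s: 12.92
ee_pos: [593.0, -115.3, 324.2]
ee_rot: [-180.0, -0.0, 91.0]
force: [0.3, 0.2, -0.1]
gripper_width: 45.0
gripper_force: 0.0
```

>>> move_arm --plan '[{"tx": 0,"ty": 0,"tz": 0,"wx": 0,"wy": 0,"wz": -0.12},{"tx": 0,"ty": 0,"tz": 0,"wx": 0,"wy": 0,"wz": -0.12},{"tx": 0,"ty": 0,"tz": 0,"wx": 0,"wy": 0,"wz": -0.12},{"tx": 0,"ty": 0,"tz": 0,"wx": 0,"wy": 0,"wz": -0.12},{"tx": 0,"ty": 0,"tz": 0,"wx": 0,"wy": 0,"wz": -0.12},{"tx": 0,"ty": 0,"tz": 0,"wx": 0,"wy": 0,"wz": -0.12},{"tx": 0,"ty": 0,"tz": 0,"wx": 0,"wy": 0,"wz": -0.12},{"tx": 0,"ty": 0,"tz": 0,"wx": 0,"wy": 0,"wz": -0.12},{"tx": 0,"ty": 0,"tz": 0,"wx": 0,"wy": 0,"wz": -0.12},{"tx": 0,"ty": 0,"tz": 0,"wx": 0,"wy": 0,"wz": -0.12},{"tx": 0,"ty": 0,"tz": 0,"wx": 0,"wy": 0,"wz": -0.12},{"tx": 0,"ty": 0,"tz": 0,"wx": 0,"wy": 0,"wz": -0.08}]'

```text
time_s: 13.92
ee_pos: [593.2, -113.8, 324.1]
ee_rot: [180.0, -0.0, 171.5]
force: [-0.1, -0.5, -0.6]
gripper_width: 45.0
gripper_force: 0.0
```

```bash
python3 - <<'E'
from h import *
s=env.state();print(s['ee_pos'],s['ee_rot'],s['qpos'][5])
t=snap('top','t2');s=snap('scene','s2')
cv2.imwrite('pics/ct2.png',cv2.resize(t['color'][165:345,210:530],None,fx=2.5,fy=2.5,interpolation=2)[:,:,::-1])
E
```

```text
[ 593.19209036 -113.76940464  324.09576468] [ 1.79960531e+02 -4.44173548e-02  1.71528108e+02] -93.49788699044365
```

View pics/ct2.png

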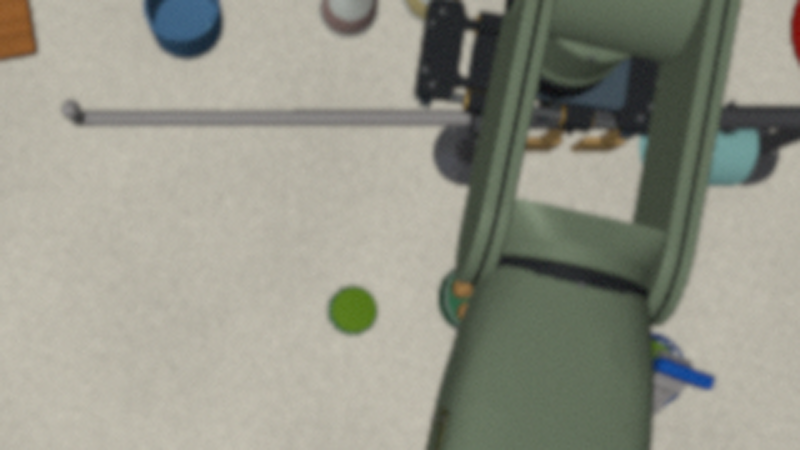

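The rod is fully out, with the ball at crop (72,111). Next I'll retighten the knob.

>>> move_arm --plan '[{"tx": 0,"ty": -0.4,"tz": 2,"wx": 0,"wy": 0,"wz": 0},{"tx": 0,"ty": 0,"tz": 2,"wx": 0,"wy": 0,"wz": 0},{"tx": 0,"ty": 0,"tz": 1.5,"wx": 0,"wy": 0,"wz": 0},{"tx": 0,"ty": 0,"tz": 0.8,"wx": 0,"wy": 0,"wz": 0},{"tx": 0,"ty": 0,"tz": 0,"wx": 0,"wy": 0,"wz": 0}]'

```text
time_s: 14.43
ee_pos: [591.5, -117.8, 259.6]
ee_rot: [180.0, -0.3, 171.1]
force: [0.4, 0.7, 0.6]
gripper_width: 44.7
gripper_force: 0.0
```

>>> move_arm --plan '[{"tx": 0,"ty": 0,"tz": 0,"wx": 0,"wy": 0,"wz": 0},{"tx": 0,"ty": 0,"tz": 0,"wx": 0,"wy": 0,"wz": 0},{"tx": 0,"ty": 0,"tz": 0,"wx": 0,"wy": 0,"wz": 0},{"tx": 0,"ty": 0,"tz": 0,"wx": 0,"wy": 0,"wz": 0},{"tx": 0,"ty": 0,"tz": 0,"wx": 0,"wy": 0,"wz": 0},{"tx": 0,"ty": 0,"tz": 0,"wx": 0,"wy": 0,"wz": 0},{"tx": 0,"ty": 0,"tz": 0,"wx": 0,"wy": 0,"wz": 0}]' --gripper 0 --force 35

```text
time_s: 15.02
ee_pos: [592.7, -118.1, 262.5]
ee_rot: [180.0, 0.1, 171.2]
force: [0.3, 1.3, 2.6]
gripper_width: 12.0
gripper_force: 35.0
```

>>> move_arm --plan '[{"tx": 0,"ty": 0,"tz": 0,"wx": 0,"wy": 0,"wz": 0.12},{"tx": 0,"ty": 0,"tz": 0,"wx": 0,"wy": 0,"wz": 0.12},{"tx": 0,"ty": 0,"tz": 0,"wx": 0,"wy": 0,"wz": 0.12},{"tx": 0,"ty": 0,"tz": 0,"wx": 0,"wy": 0,"wz": 0.12},{"tx": 0,"ty": 0,"tz": 0,"wx": 0,"wy": 0,"wz": 0.12},{"tx": 0,"ty": 0,"tz": 0,"wx": 0,"wy": 0,"wz": 0.12},{"tx": 0,"ty": 0,"tz": 0,"wx": 0,"wy": 0,"wz": 0.12},{"tx": 0,"ty": 0,"tz": 0,"wx": 0,"wy": 0,"wz": 0.12},{"tx": 0,"ty": 0,"tz": 0,"wx": 0,"wy": 0,"wz": 0.12},{"tx": 0,"ty": 0,"tz": 0,"wx": 0,"wy": 0,"wz": 0.12},{"tx": 0,"ty": 0,"tz": 0,"wx": 0,"wy": 0,"wz": 0.08},{"tx": 0,"ty": 0,"tz": 0,"wx": 0,"wy": 0,"wz": 0}]'

```text
time_s: 16.02
ee_pos: [593.0, -117.9, 262.8]
ee_rot: [179.9, -0.0, 97.8]
force: [1.1, 2.1, 4.7]
gripper_width: 12.0
gripper_force: 35.0
```

```bash
python3 - <<'E'
from h import *
s=env.state();print(s['ee_pos'],s['ee_rot'],s['torque'],s['force'],s['gripper_width'])
E
```

```text
[ 593.03075398 -117.87218381  262.79356142] [ 1.79871477e+02 -2.19962246e-02  9.77702383e+01] [ 0.29998482 -0.11981313 -0.14693668] [1.14989198 2.07462295 4.65477775] 11.997820966467065
```

>>> move_arm --plan '[{"tx": 0,"ty": 0,"tz": 0,"wx": 0,"wy": 0,"wz": 0.06},{"tx": 0,"ty": 0,"tz": 0,"wx": 0,"wy": 0,"wz": 0.06},{"tx": 0,"ty": 0,"tz": 0,"wx": 0,"wy": 0,"wz": 0}]'

```text
time_s: 16.27
ee_pos: [593.1, -117.9, 262.7]
ee_rot: [179.9, -0.0, 91.0]
force: [2.1, 3.9, 7.2]
gripper_width: 11.7
gripper_force: 35.0
```

```bash
python3 - <<'E'
from h import *
s=env.state();print(s['ee_rot'],s['torque'],s['force'])
E
```

```text
[ 1.79873723e+02 -3.84357518e-02  9.10394148e+01] [ 0.35964371 -0.15127475 -0.07736934] [2.06398061 3.86035541 7.19819161]
```

>>> move_arm --plan '[{"tx": 0,"ty": 0,"tz": 0,"wx": 0,"wy": 0,"wz": 0.04},{"tx": 0,"ty": 0,"tz": 0,"wx": 0,"wy": 0,"wz": 0.03},{"tx": 0,"ty": 0,"tz": 0,"wx": 0,"wy": 0,"wz": 0}]'

```text
time_s: 16.52
ee_pos: [593.0, -117.9, 262.7]
ee_rot: [179.9, -0.0, 87.3]
force: [0.6, 2.8, 5.8]
gripper_width: 12.6
gripper_force: 35.8
```

```bash
python3 - <<'E'
from h import *
s=env.state();print(s['ee_rot'],s['torque'],s['force'])
E
```

```text
[ 1.79885582e+02 -1.79567728e-02  8.72702041e+01] [ 0.3732335  -0.15271549  1.21801047] [0.63620221 2.78426744 5.84737727]
```

Torque has jumped to 1.2 N·m, so the knob is tight at its stop. Releasing it and going to the green caddy.

>>> move_arm --plan '[{"tx": 0,"ty": 0,"tz": 0,"wx": 0,"wy": 0,"wz": 0},{"tx": 0,"ty": 0,"tz": 0,"wx": 0,"wy": 0,"wz": 0},{"tx": 0,"ty": 0,"tz": 0,"wx": 0,"wy": 0,"wz": 0},{"tx": 0,"ty": 0,"tz": 0,"wx": 0,"wy": 0,"wz": 0},{"tx": 0,"ty": 0,"tz": -1.5,"wx": 0,"wy": 0,"wz": 0},{"tx": 0,"ty": 0,"tz": -2.5,"wx": 0,"wy": 0,"wz": 0},{"tx": 0,"ty": 0,"tz": -2.5,"wx": 0,"wy": 0,"wz": 0},{"tx": 0,"ty": 0,"tz": 0,"wx": 0,"wy": 0,"wz": 0}]' --gripper 4.5

```text
time_s: 17.18
ee_pos: [594.1, -119.0, 331.9]
ee_rot: [179.5, 0.1, 87.0]
force: [0.2, -0.1, 0.5]
gripper_width: 44.9
gripper_force: 0.0
```

>>> move_arm --plan '[{"tx": -0.2,"ty": -2.6,"tz": 0,"wx": 0,"wy": 0,"wz": 0.1},{"tx": -0.2,"ty": -2.6,"tz": 0,"wx": 0,"wy": 0,"wz": 0.1},{"tx": -0.2,"ty": -2.6,"tz": 0,"wx": 0,"wy": 0,"wz": 0.05},{"tx": 0.3,"ty": -2.6,"tz": 0,"wx": 0,"wy": 0,"wz": 0},{"tx": 0.3,"ty": -2.6,"tz": 0,"wx": 0,"wy": 0,"wz": 0},{"tx": 0.3,"ty": -2.6,"tz": 0,"wx": 0,"wy": 0,"wz": 0},{"tx": 0,"ty": 0,"tz": 0,"wx": 0,"wy": 0,"wz": 0},{"tx": 0,"ty": 0,"tz": 0,"wx": 0,"wy": 0,"wz": 0}]'

```text
time_s: 17.85
ee_pos: [442.1, -80.4, 327.0]
ee_rot: [180.0, 0.0, 72.7]
force: [-0.2, -0.1, 0.2]
gripper_width: 45.1
gripper_force: 0.0
```

```bash
python3 - <<'E'
from h import *
f=snap('wrist','w3');s=env.state();print(s['ee_pos'],s['ee_rot'])
E
```

```text
[443.02525971 -80.74043238 326.90424698] [1.79948714e+02 8.95964473e-03 7.26519007e+01]
```

View pics/w3.png

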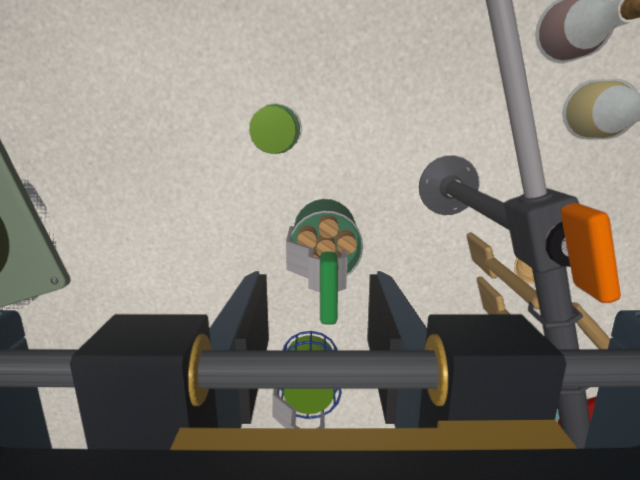

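The wrist view shows the green grip upright, from (328,252) to (329,323). The knob is aligned with the tube again.

```bash
cat >> h.py <<'E'
def grip(f,col,z=202,amin=300):
    h=cv2.cvtColor(f['color'],cv2.COLOR_RGB2HSV)
    lo,hi={'green':((60,170,60),(85,255,255)),'blue':((100,180,90),(120,255,255))}[col]
    m=cv2.inRange(h,lo,hi);N,L,st,ce=cv2.connectedComponentsWithStats(m)
    for i in range(1,N):
        if st[i,4]>amin:
            ys,xs=np.where(L==i);r=cv2.minAreaRect(np.c_[xs,ys].astype(np.float32));b=cv2.boxPoints(r)
            w=np.array([onz(f,*p,z)[:2] for p in b]);e=[w[1]-w[0],w[2]-w[1]];n=[np.linalg.norm(x) for x in e];d=e[int(np.argmax(n))];d=d*np.sign(d[1])
            print(col,'px',np.round(r[0],1),np.round(r[1],1),'ctr',w.mean(0).round(1),'size',np.round(n,1),'yaw',np.degrees(np.arctan2(-d[0],d[1])).round(1))
E
python3 - <<'E'
from h import *
w=load('w3');grip(w,'green');grip(load('t2'),'blue',amin=40)
w1=load('w1');print(tri((w,328.5,287),(load('top0'),*(330+327.5/4-.5,185+384.5/4-.5))))
E
```

```text
blue px [482.6 313.7] [22.5  4.2] ctr [ 364.4 -289.8] size [ 9.6 50.7] yaw -19.8
(array([ 436.99159984, -129.19484164,  194.65770808]), [np.float64(0.4978598804296108), np.float64(0.49785988042960067)])
```

```bash
python3 - <<'E'
from h import *
w=load('w3');im=w['color'].astype(int)
m=((im[...,1]>im[...,0]*1.6)&(im[...,1]>im[...,2]*1.4)&(im[...,2]>im[...,0])).astype(np.uint8);m[:248]=0;m[330:]=0;m[:,:310]=0;m[:,350:]=0
ys,xs=np.where(m);print(len(ys),ys.min(),ys.max());
for y in range(254,324,8): q=np.where(m[y])[0];print(y,q.min() if len(q) else 0,q.max() if len(q) else 0,onz(w,(q.min()+q.max())/2,y,202)[:2].round(1) if len(q) else 0)
E
```

```text
1126 253 323
254 322 334 [ 444.7 -100.2]
262 321 336 [ 443.2 -106.4]
270 321 337 [ 441.7 -112.7]
278 321 336 [ 439.4 -118.8]
286 321 336 [ 437.5 -125.1]
294 321 336 [ 435.6 -131.5]
302 321 336 [ 433.6 -138. ]
310 321 336 [ 431.6 -144.5]
318 321 336 [ 429.6 -151.1]
```

>>> move_arm --plan '[{"tx": -2.4,"ty": 0.4,"tz": 0,"wx": 0,"wy": 0,"wz": 0},{"tx": -2.45,"ty": 0.41,"tz": 0,"wx": 0,"wy": 0,"wz": 0},{"tx": 0,"ty": 0,"tz": 2.5,"wx": 0,"wy": 0,"wz": 0},{"tx": 0,"ty": 0,"tz": 3,"wx": 0,"wy": 0,"wz": 0},{"tx": 0,"ty": 0,"tz": 3,"wx": 0,"wy": 0,"wz": 0},{"tx": 0,"ty": 0,"tz": 2.5,"wx": 0,"wy": 0,"wz": 0},{"tx": 0,"ty": 0,"tz": 2,"wx": 0,"wy": 0,"wz": 0},{"tx": 0,"ty": 0,"tz": 1.5,"wx": 0,"wy": 0,"wz": 0},{"tx": 0,"ty": 0,"tz": 1,"wx": 0,"wy": 0,"wz": 0},{"tx": 0,"ty": 0,"tz": 0,"wx": 0,"wy": 0,"wz": 0},{"tx": 0,"ty": 0,"tz": 0,"wx": 0,"wy": 0,"wz": 0}]'

```text
time_s: 18.82
ee_pos: [436.7, -129.7, 171.2]
ee_rot: [-179.9, 0.0, 72.6]
force: [0.2, 0.1, 0.3]
gripper_width: 44.9
gripper_force: 0.0
```

>>> move_arm --plan '[{"tx": 0,"ty": 0,"tz": 0,"wx": 0,"wy": 0,"wz": 0},{"tx": 0,"ty": 0,"tz": 0,"wx": 0,"wy": 0,"wz": 0},{"tx": 0,"ty": 0,"tz": 0,"wx": 0,"wy": 0,"wz": 0},{"tx": 0,"ty": 0,"tz": 0,"wx": 0,"wy": 0,"wz": 0},{"tx": 0,"ty": 0,"tz": 0,"wx": 0,"wy": 0,"wz": 0},{"tx": 0,"ty": 0,"tz": 0,"wx": 0,"wy": 0,"wz": 0},{"tx": 0,"ty": 0,"tz": 0,"wx": 0,"wy": 0,"wz": 0},{"tx": 0,"ty": 0,"tz": 0,"wx": 0,"wy": 0,"wz": 0}]' --gripper 0 --force 40

```text
time_s: 19.48
ee_pos: [436.1, -129.2, 172.3]
ee_rot: [180.0, -0.0, 72.6]
force: [-2.2, 0.0, 3.2]
gripper_width: 14.1
gripper_force: 40.0
```

>>> move_arm --plan '[{"tx": 0,"ty": 0,"tz": -1,"wx": 0,"wy": 0,"wz": 0},{"tx": 0,"ty": 0,"tz": -1.5,"wx": 0,"wy": 0,"wz": 0},{"tx": 0,"ty": 0,"tz": -2,"wx": 0,"wy": 0,"wz": 0},{"tx": 0,"ty": 0,"tz": -2,"wx": 0,"wy": 0,"wz": 0},{"tx": 0,"ty": 0,"tz": -2,"wx": 0,"wy": 0,"wz": 0},{"tx": 0,"ty": 0,"tz": -1.5,"wx": 0,"wy": 0,"wz": 0},{"tx": 0,"ty": 0,"tz": -1,"wx": 0,"wy": 0,"wz": -0.08},{"tx": 0,"ty": 0,"tz": 0,"wx": 0,"wy": 0,"wz": -0.08},{"tx": 0,"ty": 0,"tz": 0,"wx": 0,"wy": 0,"wz": -0.08},{"tx": 0,"ty": 0,"tz": 0,"wx": 0,"wy": 0,"wz": -0.08},{"tx": 0,"ty": 0,"tz": 0,"wx": 0,"wy": 0,"wz": 0}]'

```text
time_s: 20.4
ee_pos: [435.6, -129.1, 280.8]
ee_rot: [-179.9, -0.0, 91.0]
force: [0.9, 0.4, -4.3]
gripper_width: 13.6
gripper_force: 40.0
```

>>> move_arm --plan '[{"tx": 1.3,"ty": 0.3,"tz": 0,"wx": 0,"wy": 0,"wz": 0},{"tx": 2.5,"ty": 0.6,"tz": 0,"wx": 0,"wy": 0,"wz": 0},{"tx": 2.5,"ty": 0.6,"tz": 0,"wx": 0,"wy": 0,"wz": 0},{"tx": 2.5,"ty": 0.6,"tz": 0,"wx": 0,"wy": 0,"wz": 0},{"tx": 2.8,"ty": 0.6,"tz": 0,"wx": 0,"wy": 0,"wz": 0},{"tx": 2.8,"ty": 0.6,"tz": 0,"wx": 0,"wy": 0,"wz": 0},{"tx": 2.5,"ty": 0.6,"tz": 0,"wx": 0,"wy": 0,"wz": 0},{"tx": 2.5,"ty": 0.6,"tz": 0,"wx": 0,"wy": 0,"wz": 0},{"tx": 2.5,"ty": 0.6,"tz": 0,"wx": 0,"wy": 0,"wz": 0},{"tx": 2.5,"ty": 0.6,"tz": 0,"wx": 0,"wy": 0,"wz": 0},{"tx": 2.3,"ty": 0.5,"tz": 0,"wx": 0,"wy": 0,"wz": 0},{"tx": 1.2,"ty": 0.2,"tz": 0,"wx": 0,"wy": 0,"wz": 0}]'

```text
time_s: 21.4
ee_pos: [495.6, 153.4, 280.8]
ee_rot: [-179.9, -0.1, 91.0]
force: [-0.2, 0.7, -4.9]
gripper_width: 13.6
gripper_force: 40.0
```

```bash
python3 - <<'E'
from h import *
f=snap('scene','s4');s=env.state();print(s['ee_pos'],s['ee_rot'],s['force'],s['gripper_width'])
cv2.imwrite('pics/cs4.png',cv2.resize(f['color'][100:400,160:560],None,fx=2,fy=2)[:,:,::-1])
E
```

```text
[495.74062855 154.49979405 280.80770222] [-1.79927490e+02 -1.61456963e-01  9.10297619e+01] [ 0.86852481  1.23860238 -3.97829406] 14.093721865302482
```

View pics/cs4.png

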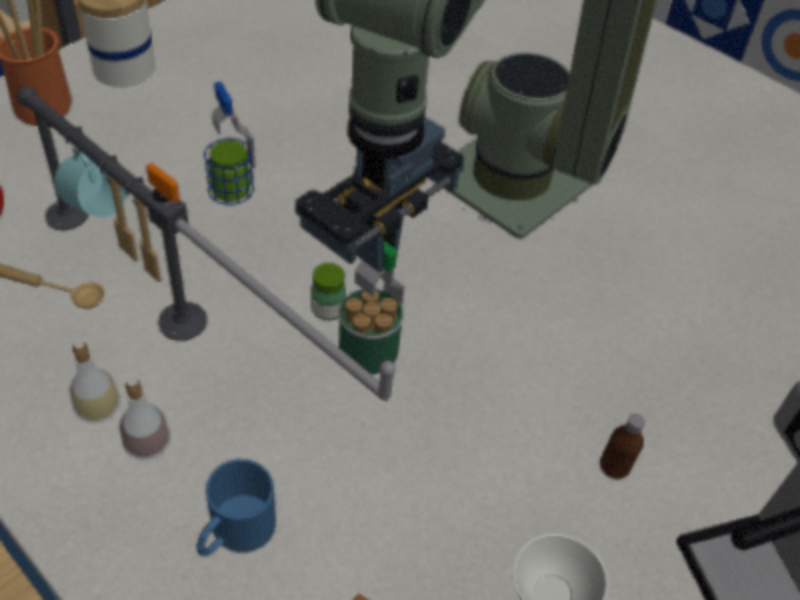

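>>> move_arm --plan '[{"tx": 0,"ty": 1.5,"tz": 0,"wx": 0,"wy": 0,"wz": 0},{"tx": 0,"ty": 1.5,"tz": 0,"wx": 0,"wy": 0,"wz": 0},{"tx": 0,"ty": 1.5,"tz": 0,"wx": 0,"wy": 0,"wz": 0},{"tx": 0,"ty": 1.3,"tz": 0,"wx": 0,"wy": 0,"wz": 0},{"tx": 0,"ty": 1,"tz": 0,"wx": 0,"wy": 0,"wz": 0},{"tx": 0,"ty": 1,"tz": 0,"wx": 0,"wy": 0,"wz": 0},{"tx": 0,"ty": 0.8,"tz": 0,"wx": 0,"wy": 0,"wz": 0},{"tx": 0,"ty": 0.6,"tz": 0,"wx": 0,"wy": 0,"wz": 0},{"tx": 0,"ty": 0,"tz": 0,"wx": 0,"wy": 0,"wz": 0}]'

```text
time_s: 22.2
ee_pos: [588.5, 152.1, 281.6]
ee_rot: [180.0, 0.0, 90.9]
force: [-0.2, 0.4, -5.2]
gripper_width: 13.7
gripper_force: 40.0
```

>>> move_arm --plan '[{"tx": 0,"ty": 0,"tz": 0.6,"wx": 0,"wy": 0,"wz": 0},{"tx": 0,"ty": 0,"tz": 0.6,"wx": 0,"wy": 0,"wz": 0},{"tx": 0,"ty": 0,"tz": 0.6,"wx": 0,"wy": 0,"wz": 0},{"tx": 0,"ty": 0,"tz": 0.6,"wx": 0,"wy": 0,"wz": 0},{"tx": 0,"ty": 0,"tz": 0.6,"wx": 0,"wy": 0,"wz": 0},{"tx": 0,"ty": 0,"tz": 0.5,"wx": 0,"wy": 0,"wz": 0},{"tx": 0,"ty": 0,"tz": 0,"wx": 0,"wy": 0,"wz": 0}]'

```text
time_s: 22.78
ee_pos: [586.6, 152.2, 245.4]
ee_rot: [-179.8, 0.0, 91.0]
force: [-0.2, 0.0, -4.7]
gripper_width: 13.4
gripper_force: 40.0
```

>>> move_arm --plan '[{"tx": 0,"ty": 0,"tz": 0.2,"wx": 0,"wy": 0,"wz": 0},{"tx": 0,"ty": 0,"tz": 0.2,"wx": 0,"wy": 0,"wz": 0},{"tx": 0,"ty": 0,"tz": 0.1,"wx": 0,"wy": 0,"wz": 0},{"tx": 0,"ty": 0,"tz": 0,"wx": 0,"wy": 0,"wz": 0},{"tx": 0,"ty": 0,"tz": 0,"wx": 0,"wy": 0,"wz": 0}]'

```text
time_s: 23.2
ee_pos: [587.5, 152.4, 242.1]
ee_rot: [180.0, -0.0, 91.0]
force: [-0.3, -0.8, -4.4]
gripper_width: 14.0
gripper_force: 40.0
```

>>> move_arm --plan '[{"tx": 0,"ty": 0,"tz": 0.1,"wx": 0,"wy": 0,"wz": 0},{"tx": 0,"ty": 0,"tz": 0.1,"wx": 0,"wy": 0,"wz": 0},{"tx": 0,"ty": 0,"tz": 0,"wx": 0,"wy": 0,"wz": 0}]'

```text
time_s: 23.45
ee_pos: [587.3, 152.3, 239.8]
ee_rot: [-180.0, -0.0, 91.0]
force: [-0.4, -0.4, -4.2]
gripper_width: 13.9
gripper_force: 40.0
```

>>> move_arm --plan '[{"tx": 0,"ty": 0,"tz": 0.1,"wx": 0,"wy": 0,"wz": 0},{"tx": 0,"ty": 0,"tz": 0.1,"wx": 0,"wy": 0,"wz": 0},{"tx": 0,"ty": 0,"tz": 0,"wx": 0,"wy": 0,"wz": 0}]'

```text
time_s: 23.7
ee_pos: [588.3, 152.5, 238.8]
ee_rot: [179.8, -0.0, 91.0]
force: [1.0, -0.4, -1.8]
gripper_width: 13.6
gripper_force: 40.0
```

>>> move_arm --plan '[{"tx": 0,"ty": 0,"tz": 0.1,"wx": 0,"wy": 0,"wz": 0},{"tx": 0,"ty": 0,"tz": 0,"wx": 0,"wy": 0,"wz": 0},{"tx": 0,"ty": 0,"tz": 0,"wx": 0,"wy": 0,"wz": 0}]'

```text
time_s: 23.95
ee_pos: [588.3, 152.5, 238.6]
ee_rot: [179.8, -0.0, 91.0]
force: [-0.0, -1.3, 5.8]
gripper_width: 14.1
gripper_force: 40.0
```

The hook seats at exactly the predicted height. Releasing.

>>> move_arm --plan '[{"tx": 0,"ty": 0,"tz": -0.05,"wx": 0,"wy": 0,"wz": 0},{"tx": 0,"ty": 0,"tz": 0,"wx": 0,"wy": 0,"wz": 0},{"tx": 0,"ty": 0,"tz": 0,"wx": 0,"wy": 0,"wz": 0},{"tx": 0,"ty": 0,"tz": 0,"wx": 0,"wy": 0,"wz": 0},{"tx": 0,"ty": 0,"tz": 0,"wx": 0,"wy": 0,"wz": 0},{"tx": 0,"ty": 0,"tz": -0.3,"wx": 0,"wy": 0,"wz": 0},{"tx": 0,"ty": 0,"tz": -0.8,"wx": 0,"wy": 0,"wz": 0},{"tx": 0,"ty": 0,"tz": -1.5,"wx": 0,"wy": 0,"wz": 0},{"tx": 0,"ty": 0,"tz": -2,"wx": 0,"wy": 0,"wz": 0},{"tx": 0,"ty": 0,"tz": -2,"wx": 0,"wy": 0,"wz": 0},{"tx": 0,"ty": 0,"tz": -2,"wx": 0,"wy": 0,"wz": 0}]' --gripper 4.5

```text
time_s: 24.87
ee_pos: [587.4, 152.4, 325.1]
ee_rot: [180.0, -0.0, 91.0]
force: [0.7, 0.1, 1.0]
gripper_width: 45.3
gripper_force: 0.0
```

>>> move_arm --plan '[{"tx": 0,"ty": -3,"tz": 0,"wx": 0,"wy": 0,"wz": 0.06},{"tx": 0,"ty": -3,"tz": 0,"wx": 0,"wy": 0,"wz": 0.06},{"tx": 0,"ty": -3,"tz": 0,"wx": 0,"wy": 0,"wz": 0.06},{"tx": 0,"ty": -3,"tz": 0,"wx": 0,"wy": 0,"wz": 0.06},{"tx": 0,"ty": -3,"tz": 0,"wx": 0,"wy": 0,"wz": 0.06},{"tx": 0,"ty": -3,"tz": 0,"wx": 0,"wy": 0,"wz": 0.06},{"tx": 0,"ty": 0,"tz": 0,"wx": 0,"wy": 0,"wz": 0}]'

```text
time_s: 25.45
ee_pos: [405.6, 176.7, 325.0]
ee_rot: [-179.9, -0.1, 70.4]
force: [-0.5, 0.8, 0.3]
gripper_width: 45.0
gripper_force: 0.0
```

```bash
python3 - <<'E'
from h import *
f=snap('scene','s5');t=snap('top','t5');s=env.state();print(s['ee_pos'],s['ee_rot'],s['force'],s['gripper_width'])
grip(t,'blue',amin=40)
a=f['color'][100:400,160:560];b=t['color'][130:350,230:530]
cv2.imwrite('pics/c5.png',np.hstack([a,cv2.resize(b,(400,300))])[:,:,::-1])
E
```

```text
[409.65535548 176.3364577  324.71663291] [ 1.79871221e+02 -9.70015023e-02  7.04550385e+01] [-0.38205495 -0.18814662  0.85463501] 45.22813329751288
blue px [482.6 313.7] [22.5  4.2] ctr [ 364.4 -289.8] size [ 9.6 50.7] yaw -19.8
```

View pics/c5.png

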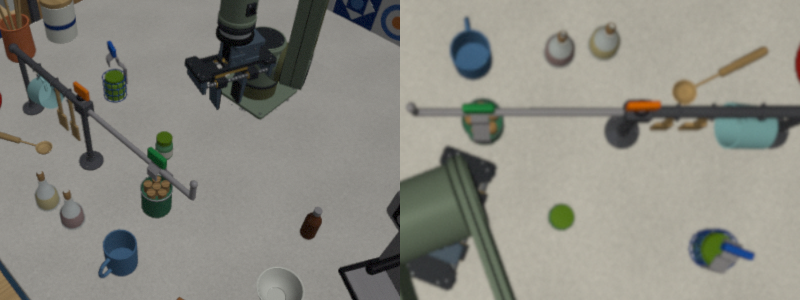

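Green hangs straight. Blue is still at about (366,−290), with a yaw of about −20°.

>>> move_arm --plan '[{"tx": -2,"ty": 0.6,"tz": 0,"wx": 0,"wy": 0,"wz": 0},{"tx": -3.6,"ty": 1.1,"tz": 0,"wx": 0,"wy": 0,"wz": 0},{"tx": -3.6,"ty": 1.1,"tz": 0,"wx": 0,"wy": 0,"wz": 0},{"tx": -3.6,"ty": 1.1,"tz": 0,"wx": 0,"wy": 0,"wz": 0},{"tx": -3.6,"ty": 1.1,"tz": 0,"wx": 0,"wy": 0,"wz": 0},{"tx": -3.6,"ty": 1.1,"tz": 0,"wx": 0,"wy": 0,"wz": 0},{"tx": -3.6,"ty": 1.1,"tz": 0,"wx": 0,"wy": 0,"wz": 0},{"tx": -3.6,"ty": 1.1,"tz": 0,"wx": 0,"wy": 0,"wz": 0},{"tx": -3.6,"ty": 1.1,"tz": 0,"wx": 0,"wy": 0,"wz": 0},{"tx": -3.6,"ty": 1.1,"tz": 0,"wx": 0,"wy": 0,"wz": 0},{"tx": -3.6,"ty": 1.0,"tz": 0,"wx": 0,"wy": 0,"wz": 0},{"tx": -2.5,"ty": 0.3,"tz": 0,"wx": 0,"wy": 0,"wz": 0}]'

```text
time_s: 26.55
ee_pos: [385.3, -249.5, 323.3]
ee_rot: [180.0, 0.1, 70.2]
force: [-0.1, -0.6, 0.1]
gripper_width: 44.8
gripper_force: 0.0
```

>>> move_arm --plan '[{"tx": 0,"ty": 0,"tz": 0,"wx": 0,"wy": 0,"wz": 0},{"tx": 0,"ty": 0,"tz": 0,"wx": 0,"wy": 0,"wz": 0},{"tx": 0,"ty": 0,"tz": 0,"wx": 0,"wy": 0,"wz": 0}]'

```text
time_s: 26.8
ee_pos: [385.2, -245.2, 323.3]
ee_rot: [-180.0, -0.0, 70.3]
force: [-0.5, 0.4, 0.1]
gripper_width: 45.1
gripper_force: 0.0
```

```bash
python3 - <<'E'
from h import *
f=snap('wrist','w6');s=env.state();print(s['ee_pos'],s['ee_rot'])
grip(f,'blue')
E
```

```text
[ 385.27406568 -244.69325479  323.45507797] [ 1.79999694e+02 -3.01109356e-02  7.03800794e+01]
blue px [312.6 299.5] [61.2 13.8] ctr [ 363.9 -295.1] size [10.4 51.1] yaw -18.6
```

View pics/w6.png

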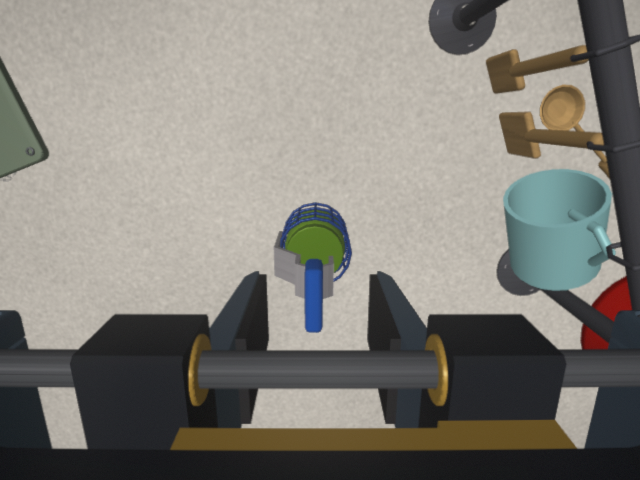

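The blue grip runs from (314,260) to (313,331), nearly on the tool's centre line. Grasping it.

>>> move_arm --plan '[{"tx": -2.6,"ty": -0.15,"tz": 0,"wx": 0,"wy": 0,"wz": -0.013},{"tx": -2.6,"ty": -0.15,"tz": 0,"wx": 0,"wy": 0,"wz": 0},{"tx": 0,"ty": 0,"tz": 2.5,"wx": 0,"wy": 0,"wz": 0},{"tx": 0,"ty": 0,"tz": 3,"wx": 0,"wy": 0,"wz": 0},{"tx": 0,"ty": 0,"tz": 3,"wx": 0,"wy": 0,"wz": 0},{"tx": 0,"ty": 0,"tz": 2.5,"wx": 0,"wy": 0,"wz": 0},{"tx": 0,"ty": 0,"tz": 2,"wx": 0,"wy": 0,"wz": 0},{"tx": 0,"ty": 0,"tz": 1.2,"wx": 0,"wy": 0,"wz": 0},{"tx": 0,"ty": 0,"tz": 0.9,"wx": 0,"wy": 0,"wz": 0},{"tx": 0,"ty": 0,"tz": 0,"wx": 0,"wy": 0,"wz": 0},{"tx": 0,"ty": 0,"tz": 0,"wx": 0,"wy": 0,"wz": 0}]'

```text
time_s: 27.77
ee_pos: [365.5, -292.7, 172.8]
ee_rot: [180.0, -0.0, 71.2]
force: [0.6, 0.4, 0.1]
gripper_width: 45.1
gripper_force: 0.0
```

>>> move_arm --plan '[{"tx": 0,"ty": 0,"tz": 0,"wx": 0,"wy": 0,"wz": 0},{"tx": 0,"ty": 0,"tz": 0,"wx": 0,"wy": 0,"wz": 0},{"tx": 0,"ty": 0,"tz": 0,"wx": 0,"wy": 0,"wz": 0},{"tx": 0,"ty": 0,"tz": 0,"wx": 0,"wy": 0,"wz": 0},{"tx": 0,"ty": 0,"tz": 0,"wx": 0,"wy": 0,"wz": 0},{"tx": 0,"ty": 0,"tz": 0,"wx": 0,"wy": 0,"wz": 0},{"tx": 0,"ty": 0,"tz": 0,"wx": 0,"wy": 0,"wz": 0},{"tx": 0,"ty": 0,"tz": 0,"wx": 0,"wy": 0,"wz": 0}]' --gripper 0 --force 40

```text
time_s: 28.43
ee_pos: [364.8, -293.4, 172.8]
ee_rot: [180.0, 0.0, 71.1]
force: [-0.3, -1.1, 2.2]
gripper_width: 13.8
gripper_force: 40.0
```

>>> move_arm --plan '[{"tx": 0,"ty": 0,"tz": -1,"wx": 0,"wy": 0,"wz": 0},{"tx": 0,"ty": 0,"tz": -1.5,"wx": 0,"wy": 0,"wz": 0},{"tx": 0,"ty": 0,"tz": -2,"wx": 0,"wy": 0,"wz": 0},{"tx": 0,"ty": 0,"tz": -2,"wx": 0,"wy": 0,"wz": 0},{"tx": 0,"ty": 0,"tz": -2,"wx": 0,"wy": 0,"wz": 0},{"tx": 0,"ty": 0,"tz": -1.5,"wx": 0,"wy": 0,"wz": 0},{"tx": 0,"ty": 0,"tz": -1,"wx": 0,"wy": 0,"wz": -0.087},{"tx": 0,"ty": 0,"tz": 0,"wx": 0,"wy": 0,"wz": -0.087},{"tx": 0,"ty": 0,"tz": 0,"wx": 0,"wy": 0,"wz": -0.087},{"tx": 0,"ty": 0,"tz": 0,"wx": 0,"wy": 0,"wz": -0.087},{"tx": 0,"ty": 0,"tz": 0,"wx": 0,"wy": 0,"wz": 0}]'

```text
time_s: 29.35
ee_pos: [364.4, -292.5, 281.1]
ee_rot: [-179.9, -0.1, 91.1]
force: [-0.3, 0.5, -4.2]
gripper_width: 13.8
gripper_force: 40.0
```

>>> move_arm --plan '[{"tx": 1.3,"ty": 0.5,"tz": 0,"wx": 0,"wy": 0,"wz": 0},{"tx": 2.5,"ty": 1,"tz": 0,"wx": 0,"wy": 0,"wz": 0},{"tx": 3,"ty": 1.3,"tz": 0,"wx": 0,"wy": 0,"wz": 0},{"tx": 3,"ty": 1.3,"tz": 0,"wx": 0,"wy": 0,"wz": 0},{"tx": 3,"ty": 1.3,"tz": 0,"wx": 0,"wy": 0,"wz": 0},{"tx": 3,"ty": 1.3,"tz": 0,"wx": 0,"wy": 0,"wz": 0},{"tx": 3,"ty": 1.3,"tz": 0,"wx": 0,"wy": 0,"wz": 0},{"tx": 3,"ty": 1.3,"tz": 0,"wx": 0,"wy": 0,"wz": 0},{"tx": 3,"ty": 1.3,"tz": 0,"wx": 0,"wy": 0,"wz": 0},{"tx": 3,"ty": 1.3,"tz": 0,"wx": 0,"wy": 0,"wz": 0},{"tx": 2,"ty": 1,"tz": 0,"wx": 0,"wy": 0,"wz": 0},{"tx": 1.3,"ty": 0.5,"tz": 0,"wx": 0,"wy": 0,"wz": 0}]'

```text
time_s: 30.35
ee_pos: [493.9, 23.0, 281.3]
ee_rot: [-179.9, -0.1, 91.0]
force: [0.8, 0.0, -5.5]
gripper_width: 13.9
gripper_force: 40.0
```

>>> move_arm --plan '[{"tx": 0,"ty": 0,"tz": 0,"wx": 0,"wy": 0,"wz": 0},{"tx": 0,"ty": 0,"tz": 0,"wx": 0,"wy": 0,"wz": 0},{"tx": 0,"ty": 0,"tz": 0,"wx": 0,"wy": 0,"wz": 0}]'

```text
time_s: 30.6
ee_pos: [492.6, 19.8, 281.7]
ee_rot: [-179.9, 0.0, 91.0]
force: [-0.0, 0.7, -4.3]
gripper_width: 13.7
gripper_force: 40.0
```

>>> move_arm --plan '[{"tx": 0,"ty": 1.5,"tz": 0,"wx": 0,"wy": 0,"wz": 0},{"tx": 0,"ty": 1.5,"tz": 0,"wx": 0,"wy": 0,"wz": 0},{"tx": 0,"ty": 1.5,"tz": 0,"wx": 0,"wy": 0,"wz": 0},{"tx": 0,"ty": 1.5,"tz": 0,"wx": 0,"wy": 0,"wz": 0},{"tx": 0,"ty": 1.2,"tz": 0,"wx": 0,"wy": 0,"wz": 0},{"tx": 0,"ty": 1,"tz": 0,"wx": 0,"wy": 0,"wz": 0},{"tx": 0,"ty": 0.9,"tz": 0,"wx": 0,"wy": 0,"wz": 0},{"tx": 0,"ty": 0.6,"tz": 0,"wx": 0,"wy": 0,"wz": 0},{"tx": 0,"ty": 0,"tz": 0,"wx": 0,"wy": 0,"wz": 0},{"tx": 0,"ty": 0,"tz": 0,"wx": 0,"wy": 0,"wz": 0}]'

```text
time_s: 31.43
ee_pos: [589.9, 21.8, 282.2]
ee_rot: [-179.9, -0.0, 91.0]
force: [-0.2, 0.9, -5.1]
gripper_width: 13.4
gripper_force: 40.0
```

>>> move_arm --plan '[{"tx": 0,"ty": 0,"tz": 0.6,"wx": 0,"wy": 0,"wz": 0},{"tx": 0,"ty": 0,"tz": 0.6,"wx": 0,"wy": 0,"wz": 0},{"tx": 0,"ty": 0,"tz": 0.6,"wx": 0,"wy": 0,"wz": 0},{"tx": 0,"ty": 0,"tz": 0.6,"wx": 0,"wy": 0,"wz": 0},{"tx": 0,"ty": 0,"tz": 0.6,"wx": 0,"wy": 0,"wz": 0},{"tx": 0,"ty": 0,"tz": 0.5,"wx": 0,"wy": 0,"wz": 0},{"tx": 0,"ty": 0,"tz": 0.3,"wx": 0,"wy": 0,"wz": 0},{"tx": 0,"ty": 0,"tz": 0,"wx": 0,"wy": 0,"wz": 0},{"tx": 0,"ty": 0,"tz": 0,"wx": 0,"wy": 0,"wz": 0}]'

```text
time_s: 32.18
ee_pos: [590.2, 22.0, 244.4]
ee_rot: [-180.0, -0.0, 91.0]
force: [-0.4, 0.5, -5.2]
gripper_width: 13.8
gripper_force: 40.0
```

>>> move_arm --plan '[{"tx": 0,"ty": 0,"tz": 0.2,"wx": 0,"wy": 0,"wz": 0},{"tx": 0,"ty": 0,"tz": 0.1,"wx": 0,"wy": 0,"wz": 0},{"tx": 0,"ty": 0,"tz": 0,"wx": 0,"wy": 0,"wz": 0}]'

```text
time_s: 32.43
ee_pos: [590.2, 22.0, 241.4]
ee_rot: [-180.0, -0.0, 91.0]
force: [-0.3, 0.5, -4.8]
gripper_width: 13.8
gripper_force: 40.0
```

>>> move_arm --plan '[{"tx": 0,"ty": 0,"tz": 0.1,"wx": 0,"wy": 0,"wz": 0},{"tx": 0,"ty": 0,"tz": 0.1,"wx": 0,"wy": 0,"wz": 0},{"tx": 0,"ty": 0,"tz": 0,"wx": 0,"wy": 0,"wz": 0}]'

```text
time_s: 32.68
ee_pos: [590.3, 22.0, 239.5]
ee_rot: [180.0, -0.0, 91.0]
force: [0.5, 0.1, -4.9]
gripper_width: 14.0
gripper_force: 40.0
```

>>> move_arm --plan '[{"tx": 0,"ty": 0,"tz": 0.07,"wx": 0,"wy": 0,"wz": 0},{"tx": 0,"ty": 0,"tz": 0,"wx": 0,"wy": 0,"wz": 0},{"tx": 0,"ty": 0,"tz": 0,"wx": 0,"wy": 0,"wz": 0}]'

```text
time_s: 32.93
ee_pos: [590.6, 22.0, 239.2]
ee_rot: [179.9, -0.0, 91.0]
force: [-0.5, 0.3, -2.4]
gripper_width: 13.9
gripper_force: 40.0
```

Contact again at the predicted height. I'll seat it another 0.3 mm and release.

>>> move_arm --plan '[{"tx": 0,"ty": 0,"tz": 0.03,"wx": 0,"wy": 0,"wz": 0},{"tx": 0,"ty": 0,"tz": 0,"wx": 0,"wy": 0,"wz": 0}]'

```text
time_s: 33.1
ee_pos: [590.6, 22.0, 239.1]
ee_rot: [179.9, -0.0, 91.0]
force: [-0.5, -0.4, -0.9]
gripper_width: 13.9
gripper_force: 40.0
```

>>> move_arm --plan '[{"tx": 0,"ty": 0,"tz": 0,"wx": 0,"wy": 0,"wz": 0},{"tx": 0,"ty": 0,"tz": 0,"wx": 0,"wy": 0,"wz": 0},{"tx": 0,"ty": 0,"tz": 0,"wx": 0,"wy": 0,"wz": 0},{"tx": 0,"ty": 0,"tz": 0,"wx": 0,"wy": 0,"wz": 0},{"tx": 0,"ty": 0,"tz": 0,"wx": 0,"wy": 0,"wz": 0},{"tx": 0,"ty": 0,"tz": -0.3,"wx": 0,"wy": 0,"wz": 0},{"tx": 0,"ty": 0,"tz": -0.8,"wx": 0,"wy": 0,"wz": 0},{"tx": 0,"ty": 0,"tz": -1.5,"wx": 0,"wy": 0,"wz": 0},{"tx": 0,"ty": 0,"tz": -2,"wx": 0,"wy": 0,"wz": 0},{"tx": 0,"ty": 0,"tz": -2,"wx": 0,"wy": 0,"wz": 0},{"tx": 0,"ty": 0,"tz": -2,"wx": 0,"wy": 0,"wz": 0}]' --gripper 4.5

```text
time_s: 34.02
ee_pos: [590.2, 22.0, 326.2]
ee_rot: [180.0, -0.0, 91.0]
force: [0.6, 0.4, 0.2]
gripper_width: 44.9
gripper_force: 0.0
```

>>> move_arm --plan '[{"tx": -1,"ty": -3,"tz": 0,"wx": 0,"wy": 0,"wz": 0},{"tx": -2,"ty": -3,"tz": 0,"wx": 0,"wy": 0,"wz": 0},{"tx": -2.5,"ty": -3,"tz": 0,"wx": 0,"wy": 0,"wz": 0},{"tx": -2.5,"ty": -3,"tz": 0,"wx": 0,"wy": 0,"wz": 0},{"tx": -2.5,"ty": -3,"tz": 0,"wx": 0,"wy": 0,"wz": 0},{"tx": -2.5,"ty": -3,"tz": 0,"wx": 0,"wy": 0,"wz": 0},{"tx": -2,"ty": -1,"tz": 0,"wx": 0,"wy": 0,"wz": 0},{"tx": 0,"ty": 0,"tz": 0,"wx": 0,"wy": 0,"wz": 0},{"tx": 0,"ty": 0,"tz": 0,"wx": 0,"wy": 0,"wz": 0},{"tx": 0,"ty": 0,"tz": 0,"wx": 0,"wy": 0,"wz": 0},{"tx": 0,"ty": 0,"tz": 0,"wx": 0,"wy": 0,"wz": 0},{"tx": 0,"ty": 0,"tz": 0,"wx": 0,"wy": 0,"wz": 0}]'

```text
time_s: 35.02
ee_pos: [403.7, -130.7, 324.3]
ee_rot: [-180.0, -0.0, 91.1]
force: [-0.6, 0.0, -0.2]
gripper_width: 44.7
gripper_force: 0.0
```

```bash
python3 - <<'E'
from h import *
f=snap('scene','s7');t=snap('top','t7');s=env.state();print(s['ee_pos'],s['force'],s['gripper_width'])
a=f['color'][100:400,160:560];b=t['color'][130:350,230:530]
cv2.imwrite('pics/c7.png',np.hstack([a,cv2.resize(b,(400,300))])[:,:,::-1])
g=load('t5')['color'].astype(int);print('ball/rod shift check',np.abs(t['color'].astype(int)-g)[195:225,230:300].max())
E
```

```text
[ 403.47982459 -130.75954609  324.23882722] [-0.33813409  0.67004324  0.3274726 ] 45.32467484039982
ball/rod shift check 8
```

View pics/c7.png

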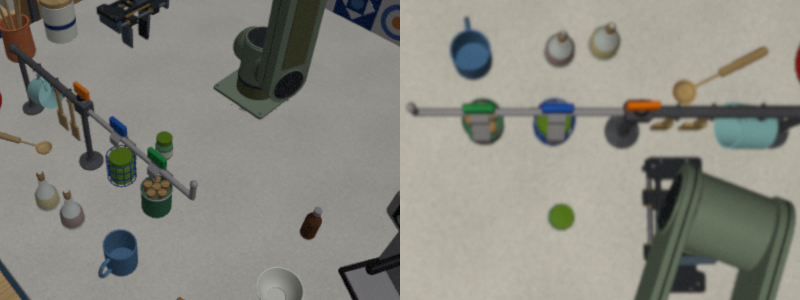

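Both caddies hang straight on the pulled-out rod, the knob is aligned with the tube, and nothing else has moved. I'll let them settle, check they're still, and hand in.

>>> move_arm --plan '[{"tx": 0,"ty": 0,"tz": 0,"wx": 0,"wy": 0,"wz": 0},{"tx": 0,"ty": 0,"tz": 0,"wx": 0,"wy": 0,"wz": 0},{"tx": 0,"ty": 0,"tz": 0,"wx": 0,"wy": 0,"wz": 0},{"tx": 0,"ty": 0,"tz": 0,"wx": 0,"wy": 0,"wz": 0},{"tx": 0,"ty": 0,"tz": 0,"wx": 0,"wy": 0,"wz": 0},{"tx": 0,"ty": 0,"tz": 0,"wx": 0,"wy": 0,"wz": 0},{"tx": 0,"ty": 0,"tz": 0,"wx": 0,"wy": 0,"wz": 0},{"tx": 0,"ty": 0,"tz": 0,"wx": 0,"wy": 0,"wz": 0},{"tx": 0,"ty": 0,"tz": 0,"wx": 0,"wy": 0,"wz": 0},{"tx": 0,"ty": 0,"tz": 0,"wx": 0,"wy": 0,"wz": 0},{"tx": 0,"ty": 0,"tz": 0,"wx": 0,"wy": 0,"wz": 0},{"tx": 0,"ty": 0,"tz": 0,"wx": 0,"wy": 0,"wz": 0}]'

```text
time_s: 36.12
ee_pos: [403.0, -131.4, 324.4]
ee_rot: [180.0, -0.0, 91.0]
force: [0.1, 0.4, 0.8]
gripper_width: 45.1
gripper_force: 0.0
```

```bash
python3 - <<'E'
from h import *
f=snap('scene','s8');d=np.abs(f['color'].astype(int)-load('s7')['color'])[200:330,240:370].max();print(d)
if d<40: print(env.job_done())
E
```

```text
22
the job is handed in; nothing more can be done
None
```

Job handed in at about 36 s: the rod is out at its stop, the clamp is tight again, and the only two caddies on the counter (green and blue) hang straight and still on the rod, with nothing else knocked or moved in the last pictures.

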